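Go / no-go check of bearing blocks

ROBOT

A 6-joint arm with a two-finger parallel gripper is mounted at the origin on a cart in front of the work surface, level with it; the furniture and walls round the work are solid. World frame = base frame: x ahead of the robot, y to its left, z up, the work surface at z = 0. Lengths are in mm, angles in degrees, forces in N, time in s.
With the tool pointing down it reaches from about 300 to 850 mm from the base axis. Payload 4.2 kg.
Tool frame: the origin (TCP) lies midway between the tips of the shut fingers; the grasp point (between the pads) lies env.grip_depth behind it (env.grip_depth is the distance from the TCP to the grasp point, in mm); z points along the fingers, y is the direction in which the jaws open and shut (so a half turn about z gives the same grasp; the last joint's range is limited). The gripper opens to 91 mm and grips with 3 to 60 N. Pads are 32 mm wide; open, the fingers measure 118 mm over their backs; the gripper's body (76 mm by 178 mm) begins 60 mm behind the grasp point.
Start: joints at [67.437, 18.312, 89.639, -0, 72.044, -1.146], TCP at [209.968, 535.31, 213.976] pointing down, gripper open.
Joint ranges: [-177.97, 177.97], [-48.28, 115.42], [12.27, 149.76], [-77.06, 257.06], [2.81, 150.46], [-146.56, 146.56]. Speed limits (degrees/s): [147.25, 147.25, 180, 180, 180, 180].

INTERFACE

Orientations are given as [roll, pitch, yaw] about the fixed x, y, z axes, in that order (R = Rz(yaw) Ry(pitch) Rx(roll)).
In Python, from workcell import env, cams, spotter gives the robot as it stands.
- The arm moves only by the tool apply_moves, never from a script. Its argument "plan" is a list of rows, each an object with "jaw": the closure, from 0 (fully open) to 1 (shut); "delta_pos": the shift along the tool's x, y, z in mm, a list of three; "spin": the turn about the tool's z in rad. In form: [{"jaw": jaw, "delta_pos": [dx, dy, dz], "spin": spin}, ...]. A call has exactly 8 rows; each row is the pose to reach, as a shift and turn from the pose measured when the call began, along the tool's axes at that moment; what a row does not reach only later rows make up. A row lasts 1/8 s, in which the tool goes at most 62.5 mm and 10.7 degrees, less where a joint would pass 70% of its speed; a pose out of reach is approached as far as the arm can. A call with a gripper value outside its range is refused whole. The fingers move at their own pace and stop on an object; "squeeze" is the grip in N (left out, the last holds). Time passes only in rows, so rows that repeat a pose let the fingers close, or fill a call up. It gives the time, the measured TCP pose, the force and the opening at its end, in the units of the state.
- env.state(): the state, without advancing time (a new reading comes with each control period).
- cams.grab_frame(name): name is "scene" or "top"; returns the picture (400x640x3 uint8, red, green, blue); there is no depth.
- cams.calibration(name): a dict with "camera_matrix" (3x3 intrinsics, pixels), "k1" (the pictures are not rectified: a ray, as slopes to the right and down, at radius r is drawn at 1 + k1 r^2 times it, then the intrinsics apply), "rvec" (rotation vector, rad) and "tvec" (3), from world to camera coordinates, as OpenCV has them. Camera axes: x right, y down, z forward; pixel columns grow to the right and rows downward; lengths in mm; the calibration is good to about 2 mm. A picture is of the moment at which its call begins. calibration takes no time and is no camera call.
- env.job_done(): hands the job in, once; it reports no verdict.
Trained networks look in the newest picture that a camera, given by its name, has taken for a name from the list of things; names that differ only in an ending like _2 or _b are one class to them, and where a whole thing is asked for, a point or a joint stands for the part that bears it (a point fixed in the world has none). Each returns a list of dicts, best first, with "confidence" (0 to 1); they miss things now and then, are a little off and sometimes report something else, mostly with a low value. They report only what shows in the picture. A call takes as long as a camera call. They do not tell look-alikes from the thing itself.
- spotter.masks_of(camera, target): "region" (400x640 bool, what is visible of it) and "extent" ([left, top, right, bottom] in pixels, round what is visible of it).
The state is a dict: "time_s": time; "qpos": joint angles; "qvel": joint speeds; "effort": joint torques, N m; "ee_pos": TCP position; "ee_rot": TCP orientation; "force": force on the tool from outside, world axes, zero at the start; "torque": the same for the moment, N m; "gripper_width": finger opening in mm.
Only numpy, scipy, OpenCV 4.12 (cv2) and the standard library are available. Lean on these libraries where they do the work, as an engineer would, in place of code of your own. Each camera call takes 0.05 s, during which the arm holds its last target.

TASK

Take the orange cover off the gauge stand by squeezing its two black snap tabs inward and lifting it, and set it aside. With the double-ended plug gauge check every bearing block present, in the order brass, steel, blue (skip any that is missing): push the long go end (green band) fully home into the bore and draw it out, then press the short no-go end (red band) squarely against a mouth of the same bore and hold it there for a moment to confirm that it refuses to enter, before going on to the next block. At the end lay the gauge back in the stand's cradle, put the cover back over it so that both tabs have snapped out under their catches, leave the blocks standing upright and do not disturb the other things on the bench.

Things in the scene. Friction and masses are not known exactly. Their poses are not given: they have to be found in the camera images.
- stand: grey gauge stand fixed to the bench: base plate 100 (x) x 190 (y) x 10 mm, two black U-shaped cradles at y = +-33 mm (8 mm thick along y, slot 36 mm wide for the gauge's 32 mm handle, slot floor at z = 32 mm, cheeks up to 42 mm), and two aluminium catches for the cover's tabs at x = +-35 mm, y = 0, up to 22 mm high. Origin at the centre of its underside, y along the gauge, z up.
- cradle (a point): centre of the gauge's handle when it lies home in the cradle, 48 mm above the bench, mid-way between the two U cradles; axes as the stand's.
- cover: orange bridge-shaped plastic cover, 52 (x, 46 inside) x 154 (y) x 65 mm high, open below, with a 52 mm wide window in the middle of each long side, 0.14 kg. Stands on the stand's base plate (10 mm above the bench) over the gauge, clipped down by two black snap tabs, one in each window; it cannot be lifted until both are pressed in. Origin at the centre of its underside, y along its length, z up.
- cover_grip (a point): mid-point between the two tabs' finger pads, 40 mm above the cover's underside. The pads (22 mm wide, 24 to 52 mm above the underside) face outward along the cover's x, 62 mm apart over their outsides, 52 mm squeezed. Lift 70 mm to clear the gauge. To refit, lower it over the gauge with tabs squeezed (2 mm free each side of the cradles) and let go: the tabs spring out under the catches.
- tab_near (a joint): inward travel of the snap tab on the cover's -x side, 0 relaxed to 0.005 m fully pressed; sprung, about 2 N to start and 6 N when fully pressed; its hook is free of the catch beyond 0.003 m.
- tab_far (a joint): the same for the tab on the cover's +x side.
- gauge: double-ended plug gauge, 0.24 kg, 122 mm long along its own y axis: an 80 mm long handle of 32 mm square section and the go member at +y (23.5 mm dia, 30 mm long, tip tapered to 16 mm, green band beside it) and the no-go member at -y (30 mm dia, 12 mm long, red band beside it). At first in the cradle under the cover. Origin at the middle of the handle's underside, z up, axis 16 mm up.
- gauge_mid (a point): centre of the gauge's handle, on its axis: grasp here across the 32 mm width.
- go_shoulder (a point): on the axis where the go member meets the handle, 40 mm from the handle's centre towards +y; this shoulder comes to the block's face when the go end is fully home.
- nogo_tip (a point): centre of the no-go member's end face, 52 mm from the handle's centre towards -y (the go member's tip is 70 mm from the centre towards +y).
- block_brass_bore (a point): bearing block of brass (golden), about 0.95 kg, standing loose on the bench: base flange 104 (x) x 60 (y) x 12 mm high, housing above it 56 (x) x 40 (y, along the bore) mm up to 76 mm high; a 26 mm through bore runs along the block's y axis, axis 50 mm above the bench. The point is the middle of the bore; its mouths lie 20 mm either side along y. z up. May be absent.
- block_brass: the same block (brass); origin at the centre of its underside, axes as above.
- block_steel_bore (a point): bearing block of dark steel (dark grey), about 0.95 kg, standing loose on the bench: base flange 104 (x) x 60 (y) x 12 mm high, housing above it 56 (x) x 40 (y, along the bore) mm up to 76 mm high; a 26 mm through bore runs along the block's y axis, axis 50 mm above the bench. The point is the middle of the bore; its mouths lie 20 mm either side along y. z up. May be absent.
- block_steel: the same block (steel); origin at the centre of its underside, axes as above.
- block_blue_bore (a point): bearing block painted blue, about 0.95 kg, standing loose on the bench: base flange 104 (x) x 60 (y) x 12 mm high, housing above it 56 (x) x 40 (y, along the bore) mm up to 76 mm high; a 26 mm through bore runs along the block's y axis, axis 50 mm above the bench. The point is the middle of the bore; its mouths lie 20 mm either side along y. z up. May be absent.
- block_blue: the same block (blue); origin at the centre of its underside, axes as above.
- dish: violet wax dish, 109 mm across, 22 mm high, on the right; leave it alone. Origin at the centre of its underside.
- brush: small bench brush 82 mm long, on the right; leave it alone. Origin at the centre of its underside.
- file: round file with a wooden handle, 220 mm long, 20 mm high, lying behind the blocks; leave it alone. Origin at the centre of its underside.
There are look-alikes about, which are no part of the job. There is more than one size of the cover; the one meant has the size given above.

How it is judged (in metres and radians):
On the way, in this order (a step that is already met when the one before it is completed fails the run):
1. both snap tabs are squeezed in and the cover is lifted off the stand (value of joint each of tab_near, tab_far above 0.003 m and z of cover in the frame of stand above 0.05 m), for 0.1 s.
2. the go end is fully home in the bore of the brass block: the handle's shoulder is within 5 mm of the block's face (distance between go_shoulder and block_brass_bore below 0.0255 m and angle between the y axis of gauge and the y axis of block_brass, either way round below 0.1 rad), for 0.2 s.
3. the end face of the no-go end is pressed against the same bore's mouth (either side), coaxial within 5 mm, and does not enter (distance between nogo_tip and block_brass_bore below 0.0245 m and angle between the y axis of gauge and the y axis of block_brass, either way round below 0.1 rad and contact force between gauge and block_brass above 0.4 N and x of nogo_tip in the frame of block_brass_bore between -0.005 and 0.005 m and z of nogo_tip in the frame of block_brass_bore between -0.005 and 0.005 m), for 0.1 s.
4. the go end is fully home in the bore of the steel block: the handle's shoulder is within 5 mm of the block's face (distance between go_shoulder and block_steel_bore below 0.0255 m and angle between the y axis of gauge and the y axis of block_steel, either way round below 0.1 rad), for 0.2 s.
5. the end face of the no-go end is pressed against the same bore's mouth (either side), coaxial within 5 mm, and does not enter (distance between nogo_tip and block_steel_bore below 0.0245 m and angle between the y axis of gauge and the y axis of block_steel, either way round below 0.1 rad and contact force between gauge and block_steel above 0.4 N and x of nogo_tip in the frame of block_steel_bore between -0.005 and 0.005 m and z of nogo_tip in the frame of block_steel_bore between -0.005 and 0.005 m), for 0.1 s.
6. the go end is fully home in the bore of the blue block: the handle's shoulder is within 5 mm of the block's face (distance between go_shoulder and block_blue_bore below 0.0255 m and angle between the y axis of gauge and the y axis of block_blue, either way round below 0.1 rad), for 0.2 s.
7. the end face of the no-go end is pressed against the same bore's mouth (either side), coaxial within 5 mm, and does not enter (distance between nogo_tip and block_blue_bore below 0.0245 m and angle between the y axis of gauge and the y axis of block_blue, either way round below 0.1 rad and contact force between gauge and block_blue above 0.4 N and x of nogo_tip in the frame of block_blue_bore between -0.005 and 0.005 m and z of nogo_tip in the frame of block_blue_bore between -0.005 and 0.005 m), for 0.1 s.
At the end, for the whole second after the job is handed in: The gauge lies in the cradle, either way round (within 6 mm across, 12 mm along, 0.12 rad); the cover sits home over it (at most 2.5 mm up, within 5 mm and 0.1 rad) with both tabs relaxed under the catches (under 1.5 mm); all at rest; all blocks upright within 0.1 rad (x of gauge_mid in the frame of cradle between -0.006 and 0.006 m and y of gauge_mid in the frame of cradle between -0.012 and 0.012 m and z of gauge_mid in the frame of cradle between -0.006 and 0.006 m and angle between the y axis of gauge and the y axis of stand, either way round below 0.12 rad and linear speed of each of gauge, cover below 0.02 m/s and z of cover in the frame of stand below 0.0125 m and horizontal distance between cover and stand below 0.005 m and angle between cover's own z axis and vertical below 0.05 rad and angle between the y axis of cover and the y axis of stand, either way round below 0.1 rad and value of joint each of tab_near, tab_far below 0.0015 m and angle between each of block_brass, block_steel, block_blue's own z axis and vertical below 0.1 rad); the robot touches nothing.
It fails at once if one of the surrounding things (wax dish, brush, file) is shifted more than 3 cm (distance of any of brush, dish, file from where it was at the start of the episode above 0.03 m).
Of block_brass, block_steel, block_blue only 2 to 3 are there at a start; the rules pass over those that are not, and their reading is None.
At some moment in a run one of block_brass, block_steel, block_blue may be knocked a few centimetres aside while the robot is not near it.
It also fails if it takes over 208 s, if anything falls off the work surface, if the arm or the gripper's body presses on something with over 40 N, if the wrist force passes 120 N, or if a joint passes its speed limit or range.

## Working session

There is one attempt and no reset: what is moved stays moved. The work goes in short steps, Python scripts to look and compute and a tool call to move; the robot and the scene stay as the last step left them, time stands still between calls to the robot, and variables do not carry over. Pictures are saved under pics/ and viewed, and the job is handed in when it is done.

Besides the shell and the picture viewer there is one more tool, called after "Emit:" as name([rows], argument=value, ...), one row to a line, values as JSON. apply_moves: Moves the arm, as the interface text tells. Its arguments: {"type":"object","properties":{"plan":{"type":"array"},"squeeze":{"type":"number"}},"required":["plan"]}

```bash
ls; mkdir -p pics
python3 - <<'E'
from workcell import env,cams,spotter
import cv2
print(env.state(), env.grip_depth)
for n in("scene","top"):
    print(n,cams.calibration(n))
    f=cams.grab_frame(n); cv2.imwrite(f"pics/{n}0.png",f[:,:,::-1])
E
```

```text
pics
{'time_s': 0.0, 'qpos': array([ 6.74372363e+01,  1.83503488e+01,  8.97058912e+01, -2.28685855e-04,
        7.20458210e+01, -1.14538047e+00]), 'qvel': array([-6.16892555e-02, -1.10458304e-02,  4.00064221e-02, -4.30245724e-02,
       -3.72616683e-05, -5.20449435e-02]), 'effort': array([-7.00441378e-04, -4.12477756e+01, -2.31978464e+01,  7.26189651e-02,
        4.55129310e-02, -1.32246309e-04]), 'ee_pos': array([209.76429088, 534.81925909, 213.13674662]), 'ee_rot': array([-1.79897955e+02, -1.82275077e-03,  1.58582686e+02]), 'force': array([-0.49887084, -0.29096334, -0.41247811]), 'torque': array([ 0.00292442, -0.04222204,  0.00433759]), 'gripper_width': 90.69712488401875} 18.8
scene {'camera_matrix': array([[404.8297495 ,   0.        , 317.49801996],
       [  0.        , 404.8297495 , 194.37370922],
       [  0.        ,   0.        ,   1.        ]]), 'k1': -0.03745809715252571, 'rvec': array([ 2.05896389, -1.19097312,  0.54415845]), 'tvec': array([-402.47672704,  355.11736372,  823.21223525])}
top {'camera_matrix': array([[481.19767834,   0.        , 323.06618647],
       [  0.        , 481.19767834, 201.57478042],
       [  0.        ,   0.        ,   1.        ]]), 'k1': -0.02913464215974722, 'rvec': array([ 2.14833749, -2.18923223,  0.12811803]), 'tvec': array([-134.70322303,  600.7637133 , 1336.65881421])}
```

View pics/scene0.png

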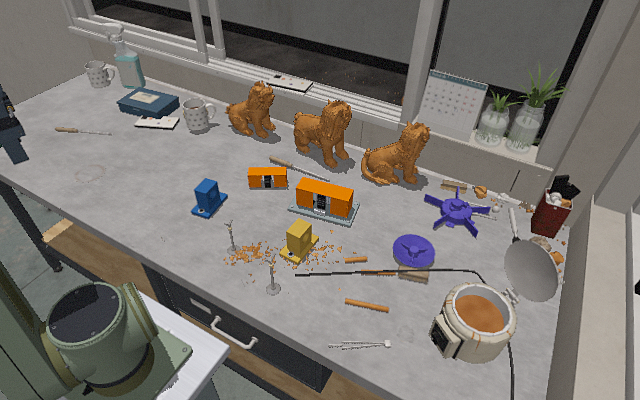

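View pics/top0.png

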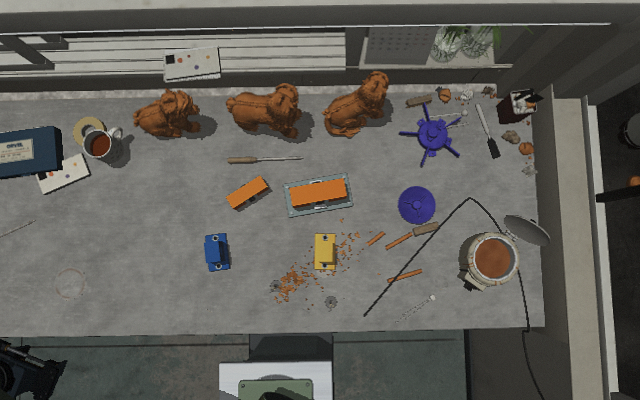

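The top picture shows the stand with its cover at about (318,193), a smaller look-alike at (248,192), brass at (325,252) and blue at (216,252). I can't see a steel block. Next I'll measure these.

```bash
cat > h.py <<'E'
import numpy as np, cv2
from workcell import env,cams,spotter
def cal(n):
    c=cams.calibration(n); return c['camera_matrix'],c['k1'],cv2.Rodrigues(c['rvec'])[0],c['tvec']
def proj(n,P):
    K,k,R,t=cal(n); P=np.atleast_2d(P)
    c=cams.calibration(n)
    return cv2.projectPoints(P.astype(float),c['rvec'],t,K,np.array([k,0,0,0.]))[0][:,0]
def unproj(n,uv,z):
    K,k,R,t=cal(n)
    d=cv2.undistortPointsIter(np.array(uv,float).reshape(-1,1,2),K,np.array([k,0,0,0.]),None,None,(3,50,1e-9))[:,0]
    d=np.c_[d,np.ones(len(d))]@R; o=-R.T@t
    return o+d*((z-o[2])/d[:,2])[:,None]
E
python3 - <<'E'
from h import *
for n in("top","scene"):
    f=cams.grab_frame(n); cv2.imwrite(f"/tmp/{n}.png",f[:,:,::-1]); 
    np.save(f"/tmp/{n}.npy",f)
    for t in ("stand","cover","block_brass","block_steel","block_blue","gauge","dish","brush","file","tab_near"):
        for m in spotter.masks_of(n,t)[:3]:
            r=m["region"]; ys,xs=np.nonzero(r)
            print(n,t,round(m["confidence"],2),m["extent"],len(xs), (xs.mean().round(1),ys.mean().round(1)) if len(xs) else '', unproj(n,[[xs.mean(),ys.mean()]],0)[0].round())
            np.save(f"/tmp/m_{n}_{t}.npy",r) if m is not None and not __import__('os').path.exists(f"/tmp/m_{n}_{t}.npy") else 0
f=np.load("/tmp/top.npy"); c=f[160:290,190:370,::-1]
cv2.imwrite("pics/crop_top.png",cv2.resize(c,None,fx=4.4,fy=4.4,interpolation=cv2.INTER_CUBIC))
f=np.load("/tmp/scene.npy"); c=f[160:280,180:370,::-1]
cv2.imwrite("pics/crop_sc.png",cv2.resize(c,None,fx=4.2,fy=4.2,interpolation=cv2.INTER_CUBIC))
E
```

```text
top stand 0.93 [281.5, 169.7, 352.0, 217.3] 1186 (np.float64(316.6), np.float64(196.4)) [ 617. -128.    0.]
top stand 0.6 [203.5, 232.0, 230.3, 270.8] 828 (np.float64(216.6), np.float64(251.9)) [462. 163.   0.]
top cover 0.82 [228.9, 176.0, 272.0, 208.9] 690 (np.float64(247.1), np.float64(192.2)) [634.  75.   0.]
top cover 0.8 [292.8, 181.7, 345.4, 210.6] 1128 (np.float64(317.4), np.float64(193.0)) [ 627. -130.    0.]
top cover 0.68 [311.1, 234.9, 332.5, 269.0] 765 (np.float64(325.1), np.float64(251.5)) [ 457. -149.    0.]
top block_blue 0.81 [201.3, 233.5, 230.3, 270.3] 807 (np.float64(216.6), np.float64(251.7)) [462. 164.   0.]
top dish 0.92 [396.5, 183.2, 435.7, 226.7] 1120 (np.float64(416.5), np.float64(204.3)) [ 589. -419.    0.]
top file 0.84 [226.4, 157.7, 296.5, 161.5] 285 (np.float64(255.9), np.float64(158.9)) [732.  49.   0.]
scene stand 0.83 [287.4, 197.8, 357.7, 224.8] 767 (np.float64(324.5), np.float64(212.7)) [ 604. -144.    0.]
scene cover 0.87 [248.9, 163.5, 288.6, 189.5] 782 (np.float64(266.9), np.float64(176.3)) [654.  91.   0.]
scene cover 0.65 [301.3, 176.9, 356.2
[... 252 characters left out ...]
t64(207.0), np.float64(198.3)) [480. 186.   0.]
scene dish 0.63 [390.7, 234.0, 436.5, 265.4] 1175 (np.float64(413.3), np.float64(250.5)) [ 599. -414.   -0.]
scene brush 0.81 [399.3, 266.7, 431.2, 285.7] 288 (np.float64(414.2), np.float64(274.4)) [ 527. -442.    0.]
scene file 0.7 [273.7, 158.1, 309.2, 171.8] 159 (np.float64(285.2), np.float64(163.1)) [740.  78.  -0.]
scene tab_near 0.63 [263.7, 175.6, 270.8, 188.8] 64 (np.float64(267.0), np.float64(181.8)) [632.  75.   0.]
scene tab_near 0.56 [310.2, 195.1, 332.5, 204.9] 63 (np.float64(320.5), np.float64(198.1)) [ 652. -104.    0.]
scene tab_near 0.43 [314.9, 194.6, 326.3, 210.7] 133 (np.float64(320.6), np.float64(201.3)) [ 640. -111.    0.]
```

View pics/crop_top.png

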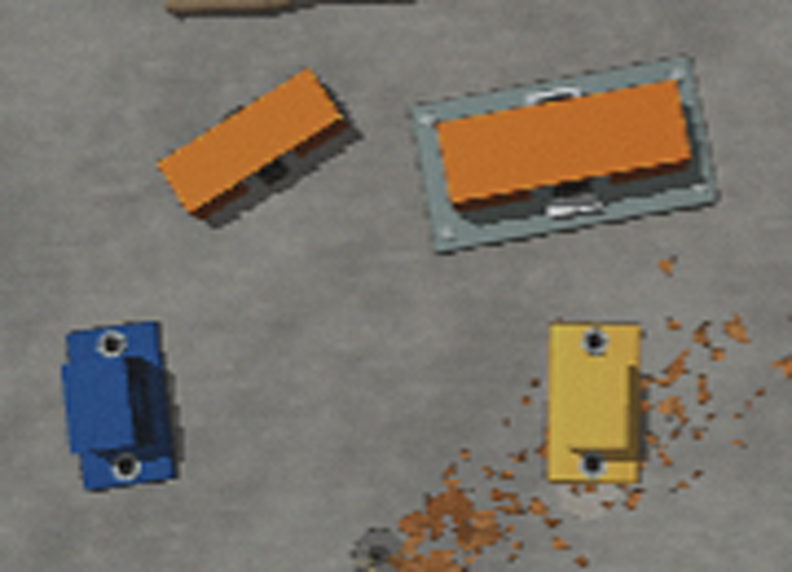

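View pics/crop_sc.png

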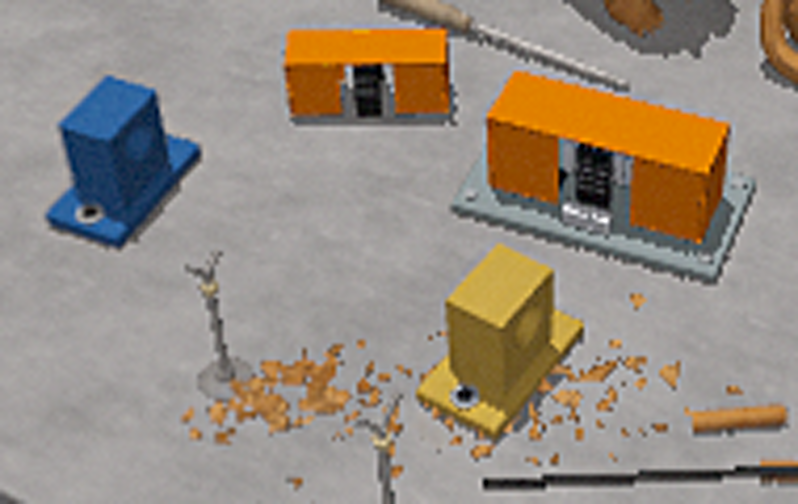

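```bash
cat > fit.py <<'E'
from h import *
from scipy.optimize import minimize
S=4
def box(cx,cy,lx,ly,z0,z1):
    return np.array([[cx+sx*lx/2,cy+sy*ly/2,z] for sx in(-1,1) for sy in(-1,1) for z in(z0,z1)])
BLOCK=[box(0,0,104,60,0,12),box(0,0,56,40,12,76)]
COVER=[box(0,0,52,154,10,75)]
def place(P,p):
    c,s=np.cos(p[2]),np.sin(p[2])
    return np.c_[p[0]+c*P[:,0]-s*P[:,1],p[1]+s*P[:,0]+c*P[:,1],P[:,2]]
def render(n,boxes,p,win):
    x0,y0,x1,y1=win; im=np.zeros(((y1-y0)*S,(x1-x0)*S),np.uint8)
    for b in boxes:
        uv=(proj(n,place(b,p))-[x0-.5,y0-.5])*S-.5
        h=cv2.convexHull(uv.astype(np.float32))[:,0]
        cv2.fillPoly(im,[np.round(h*16).astype(np.int32)],255,shift=4)
    return cv2.resize(im,(x1-x0,y1-y0),interpolation=cv2.INTER_AREA)/255.
def colmask(f,kind):
    h=cv2.cvtColor(f,cv2.COLOR_RGB2HSV).astype(int); H,Sa,V=h[...,0],h[...,1],h[...,2]
    if kind=='blue': m=(H>95)&(H<125)&(Sa>110)
    if kind=='brass': m=(H>19)&(H<32)&(Sa>90)
    if kind=='orange': m=(H>5)&(H<19)&(Sa>170)
    if kind=='steel': m=(V<90)
    return m
def blob(m,seed):
    m=cv2.morphologyEx(m.astype(np.uint8),cv2.MORPH_CLOSE,np.ones((3,3),np.uint8))
    n,l=cv2.connectedComponents(m)
    ys,xs=np.nonzero(l); i=np.argmin(np.hypot(xs-seed[0],ys-seed[1]))
    b=(l==l[ys[i],xs[i]]).astype(np.uint8)
    b=cv2.morphologyEx(b,cv2.MORPH_OPEN,np.ones((3,3),np.uint8))
    # fill holes
    cs,_=cv2.findContours(b,cv2.RETR_EXTERNAL,cv2.CHAIN_APPROX_NONE); o=np.zeros_like(b); cv2.drawContours(o,cs,-1,1,-1)
    return o,cs
def fit(frames,boxes,kind,p0,hull=False):
    D=[]
    for n,f in frames.items():
        seed=proj(n,[[p0[0],p0[1],60]])[0]
        b,cs=blob(colmask(f,kind),seed)
        if hull:
            b=np.zeros_like(b); cv2.fillPoly(b,[cv2.convexHull(np.vstack(cs))],1)
        ys,xs=np.nonzero(b); w=(max(xs.min()-15,0),max(ys.min()-15,0),min(xs.max()+16,640),min(ys.max()+16,400))
        D.append((n,b[w[1]:w[3],w[0]:w[2]].astype(float),w))
    def cost(p,D=D):
        return sum(np.abs(render(n,boxes,p,w)-b).sum()/b.sum() for n,b,w in D)
    best=None
    for dy in (-.4,0,.4):
        q=np.array(p0,float)+[0,0,dy]
        sim=np.array([q,q+[15,0,0],q+[0,15,0],q+[0,0,.2]])
        r=minimize(cost,q,method='Nelder-Mead',options=dict(initial_simplex=sim,xatol=.02,fatol=1e-5))
        if best is None or r.fun<best.fun: best=r
    each=[(d[0],round(cost(best.x,[d]),3)) for d in D]
    return best.x,each
E
python3 - <<'E'
from fit import *
F={n:np.load(f"/tmp/{n}.npy") for n in("top","scene")}
for name,B,k,p0,h in (("brass",BLOCK,'brass',(470,-140,0),0),("blue",BLOCK,'blue',(475,170,.1),0),("cover",COVER,'orange',(622,-125,.15),1)):
    for FF in (F,{'top':F['top']},{'scene':F['scene']}):
        p,e=fit(FF,B,k,p0,h); print(name,p[:2].round(1),np.degrees(p[2]).round(2),e)
print(unproj("scene",[[232,250],[272,291]],0).round(), unproj("top",[[275,287],[330,302]],0).round(),proj("scene",[[400,-100,0]]))
E
```

```text
brass [ 458.6 -146.2] -1.77 [('top', np.float64(0.217)), ('scene', np.float64(0.082))]
brass [ 458.2 -146.4] -1.59 [('top', np.float64(0.215))]Traceback (most recent call last):
  File "<stdin>", line 5, in <module>
  File "fit.py", line 49, in fit
    r=minimize(cost,q,method='Nelder-Mead',options=dict(initial_simplex=sim,xatol=.02,fatol=1e-5))
    res = _minimize_neldermead(fun, x0, args, callback, bounds=bounds,
                               **options)
    fxr = func(xr)
    fx = function(np.copy(x), *(wrapper_args + args))
  File "fit.py", line 44, in cost
    return sum(np.abs(render(n,boxes,p,w)-b).sum()/b.sum() for n,b,w in D)
  File "fit.py", line 44, in <genexpr>
    return sum(np.abs(render(n,boxes,p,w)-b).sum()/b.sum() for n,b,w in D)
                      ~~~~~~^^^^^^^^^^^^^
  File "fit.py", line 14, in render
    uv=(proj(n,place(b,p))-[x0-.5,y0-.5])*S-.5
        ~~~~^^^^^^^^^^^^^^
  File "h.py", line 6, in proj
    K,k,R,t=cal(n); P=np.atleast_2d(P)
            ~~~^^^
  File "h.py", line 4, in cal
    c=cams.calibration(n); return c['camera_matrix'],c['k1'],cv2.Rodrigues(c['rvec'])[0],c['tvec']
ValueError: time passes only in moves, steps and waits
```

```bash
python3 - <<'E'
s=open('h.py').read()
i=s.index('def cal'); 
s=s[:i]+'''import functools
_C={}
def _c(n):
    if n not in _C: _C[n]=cams.calibration(n)
    return _C[n]
'''+s[i:].replace("cams.calibration(n)","_c(n)")
open('h.py','w').write(s)
E
cat > run1.py <<'E'
from fit import *
F={n:np.load(f"/tmp/{n}.npy") for n in("top","scene")}
for name,B,k,p0,h in (("brass",BLOCK,'brass',(470,-140,0),0),("blue",BLOCK,'blue',(475,170,.1),0),("cover",COVER,'orange',(622,-125,.15),1)):
    for FF in (F,{'top':F['top']},{'scene':F['scene']}):
        p,e=fit(FF,B,k,p0,h); print(name,p[:2].round(1),np.degrees(p[2]).round(2),e)
        if len(FF)==2:
            for n in F:
                o=F[n]
                big=cv2.resize(o[:,:,::-1],None,fx=4,fy=4,interpolation=cv2.INTER_CUBIC) if name=="brass" else G[n]
                if name=="brass":
                    if n=="top": G={}
                    G[n]=big
                for b in B:
                    uv=((proj(n,place(b,p))+.5)*4-.5)
                    for i in range(8):
                        for j in range(i):
                            if np.sum(b[i]!=b[j])==1: cv2.line(big,tuple(np.round(uv[i]).astype(int)),tuple(np.round(uv[j]).astype(int)),(0,0,255),1)
cv2.imwrite("pics/ov_top.png",G["top"][650:1130,780:1480])
cv2.imwrite("pics/ov_sc.png",G["scene"][640:1100,730:1480])
print(unproj("scene",[[232,250],[272,291]],0).round(), unproj("top",[[275,287],[330,302]],0).round())
E
python3 run1.py
```

```text
brass [ 458.6 -146.2] -1.77 [('top', np.float64(0.217)), ('scene', np.float64(0.082))]
brass [ 458.2 -146.4] -1.59 [('top', np.float64(0.215))]
brass [ 459.9 -146.6] -1.13 [('scene', np.float64(0.075))]
blue [462.7 161.9] 8.85 [('top', np.float64(0.238)), ('scene', np.float64(0.098))]
blue [461.7 161.3] 7.2 [('top', np.float64(0.231))]
blue [464.7 162.2] 10.83 [('scene', np.float64(0.091))]
cover [ 622.9 -131.1] 10.01 [('top', np.float64(0.063)), ('scene', np.float64(0.033))]
cover [ 623.2 -131. ] 9.23 [('top', np.float64(0.065))]
cover [ 622.6 -130.6] 9.61 [('scene', np.float64(0.03))]
[[ 361.   -2.    0.]
 [ 309. -163.    0.]] [[ 358.   -4.    0.]
 [ 313. -161.    0.]]
```

View pics/ov_top.png

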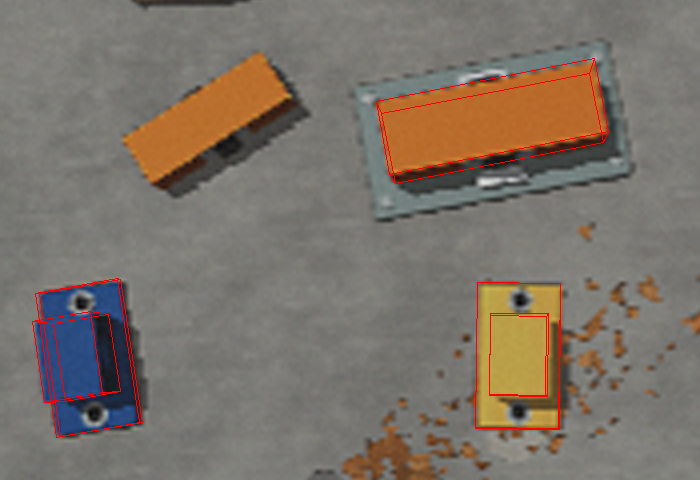

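View pics/ov_sc.png

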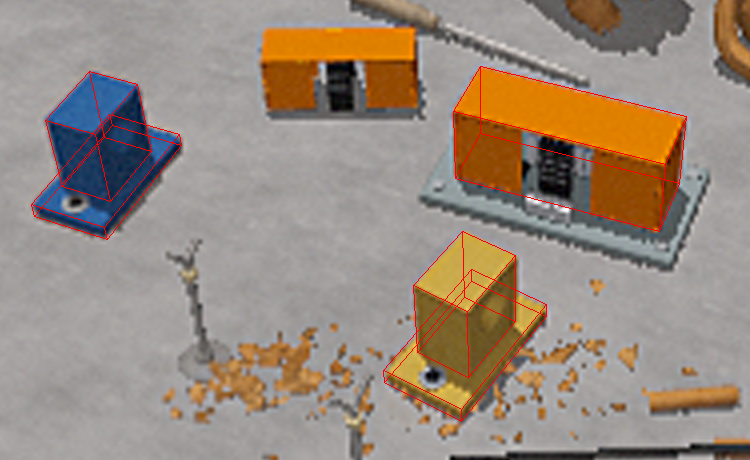

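```bash
cat > go.py <<'E'
import sys
from h import *
from scipy.spatial.transform import Rotation as Ro
# args: groups of x,y,z(TCP),yaw -> delta in tool frame now, spin
s=env.state(); p=s['ee_pos']; R=Ro.from_euler('xyz',s['ee_rot'],degrees=True)
print('t',round(s['time_s'],2),'p',p.round(1),'rot',s['ee_rot'].round(1),'F',s['force'].round(1),'w',round(s['gripper_width'],1))
for a in sys.argv[1:]:
    x,y,z,yaw=map(float,a.split(','))
    d=R.inv().apply(np.array([x,y,z])-p)
    dyaw=(yaw-s['ee_rot'][2]+180)%360-180
    print(a,'->',d.round(1),'spin',round(-np.radians(dyaw),3))
E
python3 go.py 430,190,214,129 623,-131,150,99.7
python3 - <<'E'
from h import *
# twig heights
for b,top in (((361,-2),(230,222)),((309,-163),(271,258))):
    for z in (40,60,80,100): print(b,z,proj("scene",[[*b,z]]).round(0),top)
E
```

```text
t 1.2 p [210.  535.3 214. ] rot [180.   -0.  158.6] F [ 0.3  0.2 -0.4] w 90.9
430,190,214,129 -> [-330.9 -241.1   -0. ] spin 0.516
623,-131,150,99.7 -> [-627.8 -469.5   63.9] spin 1.028
(361, -2) 40 [[230. 240.]] (230, 222)
(361, -2) 60 [[229. 235.]] (230, 222)
(361, -2) 80 [[228. 229.]] (230, 222)
(361, -2) 100 [[227. 224.]] (230, 222)
(309, -163) 40 [[271. 281.]] (271, 258)
(309, -163) 60 [[271. 276.]] (271, 258)
(309, -163) 80 [[270. 271.]] (271, 258)
(309, -163) 100 [[269. 265.]] (271, 258)
```

Emit:
apply_moves([
  {"jaw":0,"delta_pos":[-52,-39,5],"spin":0.09},
  {"jaw":0,"delta_pos":[-105,-78,10],"spin":0.18},
  {"jaw":0,"delta_pos":[-157,-117,16],"spin":0.27},
  {"jaw":0,"delta_pos":[-209,-156,21],"spin":0.36},
  {"jaw":0,"delta_pos":[-262,-195,26],"spin":0.45},
  {"jaw":0,"delta_pos":[-314,-235,32],"spin":0.54},
  {"jaw":0,"delta_pos":[-366,-274,37],"spin":0.63},
  {"jaw":0,"delta_pos":[-419,-313,42],"spin":0.72},
])

```text
time_s: 2.2
ee_pos: [473.7, 110.0, 174.0]
ee_rot: [179.9, 0.0, 117.1]
force: [0.5, 0.5, -0.2]
gripper_width: 91.2
```

```bash
python3 go.py 623,-131,140,99.7
```

```text
t 2.2 p [473.7 110.  174. ] rot [179.9   0.  117.1] F [ 0.5  0.5 -0.2] w 91.2
623,-131,140,99.7 -> [-282.6   22.9   34. ] spin 0.305
```

Emit:
apply_moves([
  {"jaw":0,"delta_pos":[-50,4,6],"spin":0.06},
  {"jaw":0,"delta_pos":[-100,8,12],"spin":0.12},
  {"jaw":0,"delta_pos":[-150,12,18],"spin":0.18},
  {"jaw":0,"delta_pos":[-200,16,24],"spin":0.24},
  {"jaw":0,"delta_pos":[-245,20,30],"spin":0.28},
  {"jaw":0,"delta_pos":[-282.6,22.9,34],"spin":0.305},
  {"jaw":0,"delta_pos":[-282.6,22.9,34],"spin":0.305},
  {"jaw":0,"delta_pos":[-282.6,22.9,34],"spin":0.305},
])

```text
time_s: 3.2
ee_pos: [622.5, -130.5, 139.9]
ee_rot: [180.0, -0.1, 99.7]
force: [-0.1, 0.2, 1.1]
gripper_width: 91.1
```

```bash
python3 go.py 623,-131,32,99.7
python3 - <<'E'
from h import *
f=cams.grab_frame("scene");cv2.imwrite("pics/a1.png",f[:,:,::-1][120:260,220:440].repeat(3,0).repeat(3,1))
E
```

```text
t 3.2 p [ 622.5 -130.5  139.9] rot [ 1.80e+02 -1.00e-01  9.97e+01] F [-0.1  0.2  1.1] w 91.1
623,-131,32,99.7 -> [ -0.7   0.4 107.9] spin -0.0
```

View pics/a1.png

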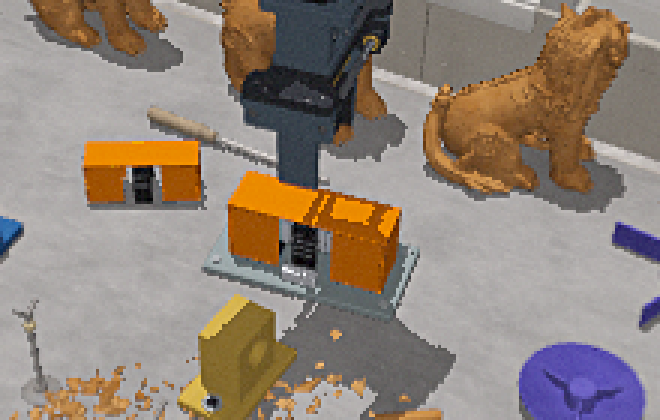

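Run:
```python
from h import *
a=np.radians(9.7)
for s in(-1,1):
    P=[622.5+s*45*np.cos(a),-130.5+s*45*np.sin(a),140]; print(P,(proj("scene",[P])-[220,120])*3, (proj("scene",[[P[0],P[1],32]])-[220,120])*3)
```

```text
[np.float64(578.1433438910016), np.float64(-138.0820220804251), 140] [[297.75018451 180.08964225]] [[295.44145203 268.60808175]]
[np.float64(666.8566561089984), np.float64(-122.91797791957488), 140] [[330.5667316  120.66131861]] [[326.37504418 208.13471932]]
```

Emit:
apply_moves([
  {"jaw":0,"delta_pos":[-0.7,0.4,18],"spin":0},
  {"jaw":0,"delta_pos":[-0.7,0.4,36],"spin":0},
  {"jaw":0,"delta_pos":[-0.7,0.4,54],"spin":0},
  {"jaw":0,"delta_pos":[-0.7,0.4,72],"spin":0},
  {"jaw":0,"delta_pos":[-0.7,0.4,90],"spin":0},
  {"jaw":0,"delta_pos":[-0.7,0.4,103],"spin":0},
  {"jaw":0,"delta_pos":[-0.7,0.4,107],"spin":0},
  {"jaw":0,"delta_pos":[-0.7,0.4,107],"spin":0},
], squeeze=25)

```text
time_s: 4.25
ee_pos: [623.2, -130.6, 33.1]
ee_rot: [180.0, -0.1, 99.7]
force: [0.0, -0.4, 0.2]
gripper_width: 91.0
```

Emit:
apply_moves([
  {"jaw":0.3,"delta_pos":[0,0,0],"spin":0},
  {"jaw":0.4,"delta_pos":[0,0,0],"spin":0},
  {"jaw":0.6,"delta_pos":[0,0,0],"spin":0},
  {"jaw":0.8,"delta_pos":[0,0,0],"spin":0},
  {"jaw":1,"delta_pos":[0,0,0],"spin":0},
  {"jaw":1,"delta_pos":[0,0,0],"spin":0},
  {"jaw":1,"delta_pos":[0,0,0],"spin":0},
  {"jaw":1,"delta_pos":[0,0,0],"spin":0},
])

```text
time_s: 5.25
ee_pos: [623.2, -130.7, 33.4]
ee_rot: [179.9, -0.0, 99.7]
force: [-1.3, -1.2, 5.1]
gripper_width: 51.5
```

```bash
python3 go.py
python3 - <<'E'
from h import *
f=cams.grab_frame("scene");cv2.imwrite("pics/a2.png",f[:,:,::-1][120:260,220:440].repeat(3,0).repeat(3,1))
E
```

```text
t 5.25 p [ 623.2 -130.7   33.4] rot [179.9  -0.   99.7] F [-1.3 -1.2  5.1] w 51.5
```

View pics/a2.png

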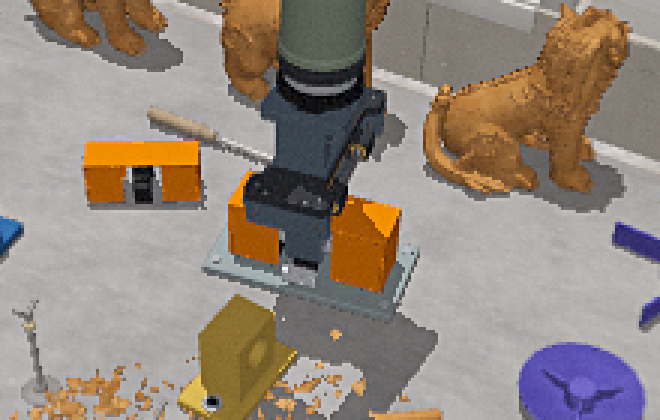

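Emit:
apply_moves([
  {"jaw":1,"delta_pos":[0,0,-8],"spin":0},
  {"jaw":1,"delta_pos":[0,0,-20],"spin":0},
  {"jaw":1,"delta_pos":[0,0,-35],"spin":0},
  {"jaw":1,"delta_pos":[0,0,-52],"spin":0},
  {"jaw":1,"delta_pos":[0,0,-70],"spin":0},
  {"jaw":1,"delta_pos":[0,0,-88],"spin":0},
  {"jaw":1,"delta_pos":[0,0,-105],"spin":0},
  {"jaw":1,"delta_pos":[0,0,-110],"spin":0},
])

```text
time_s: 6.3
ee_pos: [623.9, -131.0, 145.4]
ee_rot: [179.8, 0.0, 99.7]
force: [0.3, 0.8, -1.0]
gripper_width: 51.8
```

```bash
python3 go.py 610,260,150,99.7
python3 - <<'E'
from h import *
f=cams.grab_frame("scene");cv2.imwrite("pics/a3.png",f[:,:,::-1][100:260,220:440].repeat(3,0).repeat(3,1))
E
```

```text
t 6.3 p [ 623.9 -131.   145.4] rot [179.8   0.   99.7] F [ 0.3  0.8 -1. ] w 51.8
610,260,150,99.7 -> [387.7  52.3  -4.6] spin 0.0
```

View pics/a3.png

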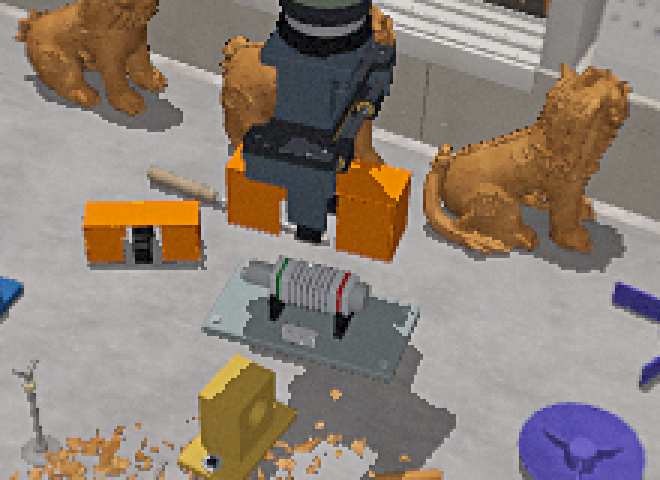

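Emit:
apply_moves([
  {"jaw":1,"delta_pos":[40,5,-1],"spin":0},
  {"jaw":1,"delta_pos":[95,13,-2],"spin":0},
  {"jaw":1,"delta_pos":[155,21,-3],"spin":0},
  {"jaw":1,"delta_pos":[215,29,-4],"spin":0},
  {"jaw":1,"delta_pos":[275,37,-4.6],"spin":0},
  {"jaw":1,"delta_pos":[325,44,-4.6],"spin":0},
  {"jaw":1,"delta_pos":[365,50,-4.6],"spin":0},
  {"jaw":1,"delta_pos":[387.7,52.3,-4.6],"spin":0},
])

```text
time_s: 7.35
ee_pos: [609.2, 261.8, 148.9]
ee_rot: [179.9, 0.0, 99.8]
force: [-0.3, -0.3, -0.9]
gripper_width: 51.5
```

Emit:
apply_moves([
  {"jaw":1,"delta_pos":[0,0,15],"spin":0},
  {"jaw":1,"delta_pos":[0,0,35],"spin":0},
  {"jaw":1,"delta_pos":[0,0,55],"spin":0},
  {"jaw":1,"delta_pos":[0,0,75],"spin":0},
  {"jaw":1,"delta_pos":[0,0,93],"spin":0},
  {"jaw":1,"delta_pos":[0,0,108],"spin":0},
  {"jaw":1,"delta_pos":[0,0,118],"spin":0},
  {"jaw":1,"delta_pos":[0,0,122],"spin":0},
])

```text
time_s: 8.35
ee_pos: [609.3, 261.6, 26.3]
ee_rot: [179.9, 0.0, 99.8]
force: [-1.0, 0.1, -1.6]
gripper_width: 51.5
```

```bash
python3 go.py 610,260,23.5,99.7
```

```text
t 8.35 p [609.3 261.6  26.3] rot [179.9   0.   99.8] F [-1.   0.1 -1.6] w 51.5
610,260,23.5,99.7 -> [-1.7  0.4  2.8] spin 0.002
```

Lower the last 3 mm, then release.

Emit:
apply_moves([
  {"jaw":1,"delta_pos":[0,0,1.5],"spin":0},
  {"jaw":1,"delta_pos":[0,0,2.8],"spin":0},
  {"jaw":1,"delta_pos":[0,0,2.8],"spin":0},
  {"jaw":0.35,"delta_pos":[0,0,2.8],"spin":0},
  {"jaw":0.2,"delta_pos":[0,0,2.8],"spin":0},
  {"jaw":0,"delta_pos":[0,0,2.8],"spin":0},
  {"jaw":0,"delta_pos":[0,0,2.8],"spin":0},
  {"jaw":0,"delta_pos":[0,0,2.8],"spin":0},
])

```text
time_s: 9.35
ee_pos: [609.4, 261.6, 23.6]
ee_rot: [179.9, 0.0, 99.8]
force: [0.2, 0.6, 0.0]
gripper_width: 90.8
```

Emit:
apply_moves([
  {"jaw":0,"delta_pos":[0,0,-25],"spin":0},
  {"jaw":0,"delta_pos":[0,0,-60],"spin":0},
  {"jaw":0,"delta_pos":[0,0,-100],"spin":0},
  {"jaw":0,"delta_pos":[-30,-4,-130],"spin":0},
  {"jaw":0,"delta_pos":[-80,-11,-140],"spin":0},
  {"jaw":0,"delta_pos":[-135,-18,-140],"spin":0},
  {"jaw":0,"delta_pos":[-180,-24,-140],"spin":0},
  {"jaw":0,"delta_pos":[-200,-27,-140],"spin":0},
])

```text
time_s: 10.35
ee_pos: [616.6, 57.8, 163.9]
ee_rot: [179.9, 0.0, 99.7]
force: [-0.2, 0.3, -0.2]
gripper_width: 91.0
```

```bash
cat > snap.py <<'E'
import sys
from h import *
n=sys.argv[1]; out=sys.argv[2]; x0,y0,x1,y1=map(int,sys.argv[3].split(','))
f=cams.grab_frame(n); np.save(f"/tmp/{n}_{out}.npy",f)
k=min(780/(x1-x0),560/(y1-y0))
cv2.imwrite(f"pics/{out}.png",cv2.resize(f[y0:y1,x0:x1,::-1],None,fx=k,fy=k,interpolation=cv2.INTER_CUBIC))
E
python3 snap.py top b1 150,140,370,290; python3 snap.py scene b2 170,110,390,280; python3 go.py
```

```text
t 10.45 p [616.7  58.6 163.8] rot [179.9   0.   99.7] F [-0.5 -0.2  0.3] w 91.2
```

View pics/b1.png

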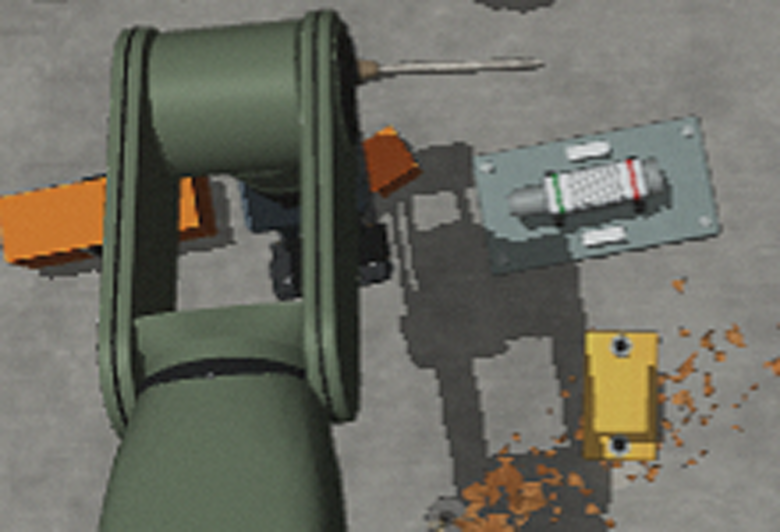

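View pics/b2.png

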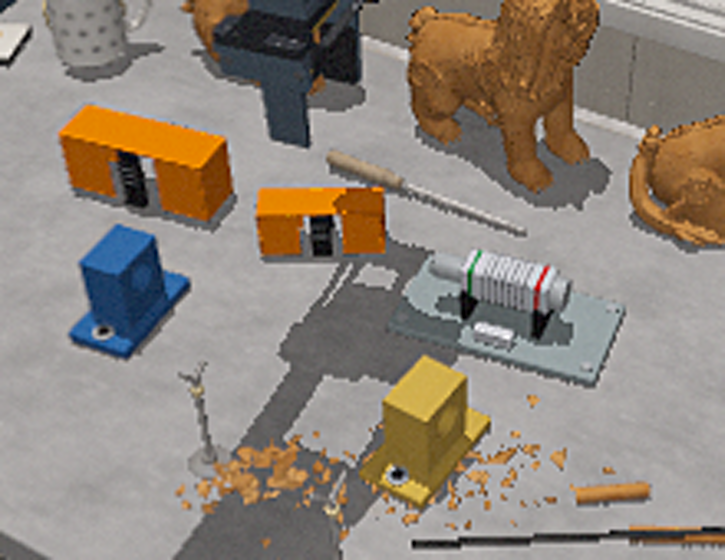

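```bash
python3 - <<'E'
from fit import *
k=780/220
px=lambda u,v:((u+.5)/k-.5+150,(v+.5)/k-.5+140)
P=unproj("top",[px(511,206),px(664,184),px(549,195),px(638,181)],48); print(P.round(1), np.linalg.norm(P[0]-P[1]),np.linalg.norm(P[2]-P[3]))
a=np.radians(9.7); u=np.array([-np.sin(a),np.cos(a),0]); v=np.array([np.cos(a),np.sin(a),0])
print((P-[623.2,-130.7,48])@u,(P-[623.2,-130.7,48])@v)
# plate corners
C=unproj("top",[px(475,155),px(698,116),px(720,232),px(497,270)],8); print(C.round(1),C.mean(0), np.degrees(np.arctan2(*(C[0]-C[1])[[0,1]])),np.degrees(np.arctan2(*(C[3]-C[2])[[0,1]])))
F={'top':np.load('/tmp/top_b1.npy'),'scene':np.load('/tmp/scene_b2.npy')}
for FF in (F,{'top':F['top']},{'scene':F['scene']}):
    p,e=fit(FF,BLOCK,'brass',(458,-146,-.03)); print(p[:2].round(1),np.degrees(p[2]).round(2),e)
p,e=fit({'scene':F['scene']},BLOCK,'blue',(463,162,.15)); print('blue',p[:2].round(1),np.degrees(p[2]).round(2),e)
E
python3 go.py 623.2,-130.7,150,99.7
```

```text
[[ 608.9  -63.5   48. ]
 [ 624.3 -185.5   48. ]
 [ 617.2  -93.8   48. ]
 [ 627.1 -164.9   48. ]] 123.00236391969578 71.73256489785902
[ 68.63290613 -54.2518312   37.34332479 -34.35623957] [-2.76888867 -8.14688666  0.25795914 -1.91766409]
[[ 656.4  -32.4    8. ]
 [ 685.5 -216.4    8. ]
 [ 589.1 -232.     8. ]
 [ 561.4  -49.4    8. ]] [ 623.09844491 -132.55364605    8.        ] -8.99661136325421 -8.643561838283777
[ 458.2 -146.8] -1.25 [('top', np.float64(0.208)), ('scene', np.float64(0.126))]
[ 458.  -148.5] -1.71 [('top', np.float64(0.208))]
[ 460.7 -146.2] -1.09 [('scene', np.float64(0.111))]
blue [464.5 162.5] 11.34 [('scene', np.float64(0.087))]
t 10.45 p [616.7  58.6 163.8] rot [179.9   0.   99.7] F [-0.5 -0.2  0.3] w 91.2
623.2,-130.7,150,99.7 -> [-187.7  -25.4   13.9] spin -0.001
```

Emit:
apply_moves([
  {"jaw":0,"delta_pos":[-45,-6,3],"spin":0},
  {"jaw":0,"delta_pos":[-100,-14,8],"spin":0},
  {"jaw":0,"delta_pos":[-150,-20,20],"spin":0.007},
  {"jaw":0,"delta_pos":[-189.3,-25.4,35],"spin":0.007},
  {"jaw":0,"delta_pos":[-189.3,-25.4,65],"spin":0.007},
  {"jaw":0,"delta_pos":[-189.3,-25.4,95],"spin":0.007},
  {"jaw":0,"delta_pos":[-189.3,-25.4,120],"spin":0.007},
  {"jaw":0,"delta_pos":[-189.3,-25.4,134.5],"spin":0.007},
])

```text
time_s: 11.45
ee_pos: [623.7, -130.5, 27.9]
ee_rot: [180.0, -0.0, 99.4]
force: [0.1, -0.6, 0.1]
gripper_width: 91.2
```

```bash
python3 go.py 623.4,-132.2,29.2,99.3; python3 snap.py scene c1 220,120,400,260
```

```text
t 11.45 p [ 623.7 -130.5   27.9] rot [180.   -0.   99.4] F [ 0.1 -0.6  0.1] w 91.2
623.4,-132.2,29.2,99.3 -> [-1.6 -0.5 -1.3] spin 0.001
```

View pics/c1.png

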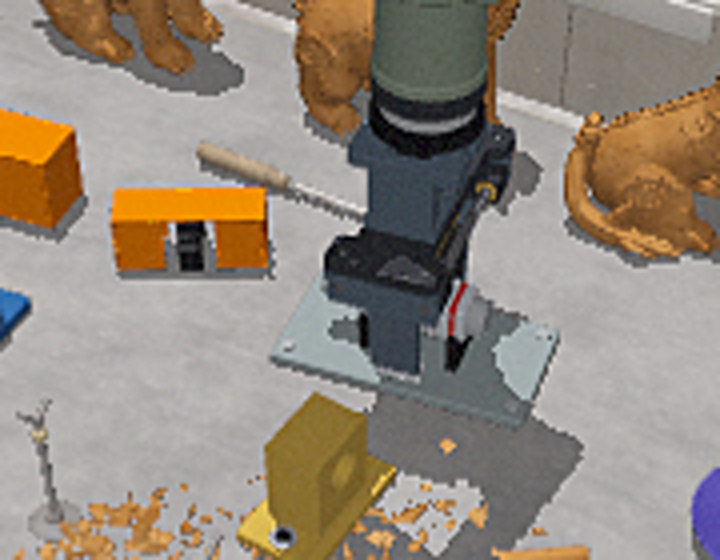

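Well placed over the gauge. Close with a firm grip.

Emit:
apply_moves([
  {"jaw":0.2,"delta_pos":[-1.6,-0.4,-1.3],"spin":0},
  {"jaw":0.5,"delta_pos":[-1.6,-0.4,-1.3],"spin":0},
  {"jaw":1,"delta_pos":[-1.6,-0.4,-1.3],"spin":0},
  {"jaw":1,"delta_pos":[-1.6,-0.4,-1.3],"spin":0},
  {"jaw":1,"delta_pos":[-1.6,-0.4,-1.3],"spin":0},
  {"jaw":1,"delta_pos":[-1.6,-0.4,-1.3],"spin":0},
  {"jaw":1,"delta_pos":[-1.6,-0.4,-1.3],"spin":0},
  {"jaw":1,"delta_pos":[-1.6,-0.4,-1.3],"spin":0},
], squeeze=45)

```text
time_s: 12.5
ee_pos: [622.7, -132.3, 27.8]
ee_rot: [-179.9, -0.1, 99.3]
force: [0.5, -0.1, 1.4]
gripper_width: 31.6
```

```bash
python3 go.py
```

```text
t 12.5 p [ 622.7 -132.3   27.8] rot [-1.799e+02 -1.000e-01  9.930e+01] F [ 0.5 -0.1  1.4] w 31.6
```

Emit:
apply_moves([
  {"jaw":1,"delta_pos":[0,0,0],"spin":0},
  {"jaw":1,"delta_pos":[0,0,0],"spin":0},
  {"jaw":1,"delta_pos":[0,0,0],"spin":0},
  {"jaw":1,"delta_pos":[0,0,0],"spin":0},
  {"jaw":1,"delta_pos":[0,0,0],"spin":0},
  {"jaw":1,"delta_pos":[0,0,0],"spin":0},
  {"jaw":1,"delta_pos":[0,0,0],"spin":0},
  {"jaw":1,"delta_pos":[0,0,0],"spin":0},
])

```text
time_s: 13.5
ee_pos: [622.7, -132.3, 27.8]
ee_rot: [-179.9, -0.1, 99.3]
force: [-0.2, 0.3, 1.1]
gripper_width: 31.5
```

```bash
python3 - <<'E'
from h import *
P=[]
for i in range(6):
    cams.grab_frame("top"); s=env.state(); P.append(np.r_[s['ee_pos'],s['ee_rot'][2],s['force']])
P=np.array(P); print(P.round(2)); print(P.mean(0).round(2))
E
python3 go.py
```

```text
[[ 6.2276e+02 -1.3231e+02  2.7850e+01  9.9340e+01 -2.8000e-01  1.2000e-01
   8.7000e-01]
 [ 6.2276e+02 -1.3230e+02  2.7850e+01  9.9340e+01  3.0000e-02 -4.0000e-02
   6.9000e-01]
 [ 6.2276e+02 -1.3225e+02  2.7860e+01  9.9340e+01 -4.8000e-01 -5.6000e-01
  -7.0000e-02]
 [ 6.2274e+02 -1.3226e+02  2.7850e+01  9.9350e+01 -3.2000e-01  5.6000e-01
   6.8000e-01]
 [ 6.2275e+02 -1.3228e+02  2.7860e+01  9.9340e+01 -5.1000e-01  4.8000e-01
   7.1000e-01]
 [ 6.2276e+02 -1.3226e+02  2.7870e+01  9.9340e+01  6.4000e-01 -6.2000e-01
   4.1000e-01]]
[ 6.2276e+02 -1.3228e+02  2.7860e+01  9.9340e+01 -1.5000e-01 -1.0000e-02
  5.5000e-01]
t 13.8 p [ 622.8 -132.3   27.9] rot [-1.799e+02 -1.000e-01  9.930e+01] F [ 0.6 -0.6  0.4] w 31.9
```

Emit:
apply_moves([
  {"jaw":1,"delta_pos":[0,0,-10],"spin":0},
  {"jaw":1,"delta_pos":[0,0,-30],"spin":0},
  {"jaw":1,"delta_pos":[0,0,-55],"spin":0},
  {"jaw":1,"delta_pos":[0,0,-80],"spin":0},
  {"jaw":1,"delta_pos":[0,0,-105],"spin":0},
  {"jaw":1,"delta_pos":[0,0,-120],"spin":0},
  {"jaw":1,"delta_pos":[0,0,-120],"spin":0},
  {"jaw":1,"delta_pos":[0,0,-120],"spin":0},
])

```text
time_s: 14.8
ee_pos: [622.2, -132.2, 146.8]
ee_rot: [-179.8, -0.1, 99.3]
force: [-0.3, -0.2, -3.2]
gripper_width: 31.9
```

```bash
python3 go.py 455.8,-251.5,130,88.5; python3 snap.py scene c2 220,100,440,280;python3 snap.py top c3 220,140,440,290
```

```text
t 14.8 p [ 622.2 -132.2  146.8] rot [-1.798e+02 -1.000e-01  9.930e+01] F [-0.3 -0.2 -3.2] w 31.9
455.8,-251.5,130,88.5 -> [ -90.7 -183.5   17.3] spin 0.189
```

View pics/c2.png

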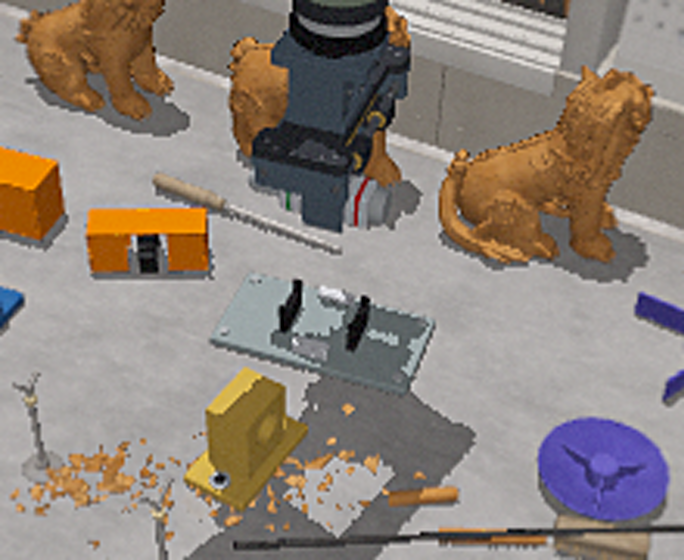

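View pics/c3.png

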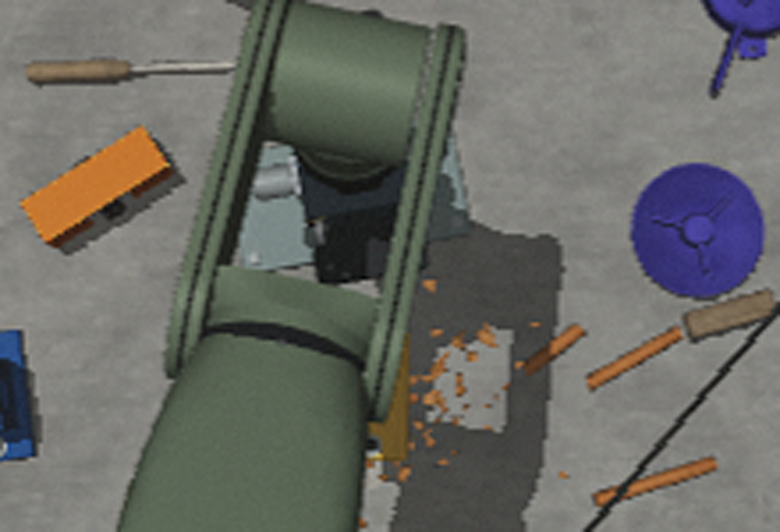

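Emit:
apply_moves([
  {"jaw":1,"delta_pos":[-13,-26,1],"spin":0.03},
  {"jaw":1,"delta_pos":[-26,-52,2],"spin":0.06},
  {"jaw":1,"delta_pos":[-40,-80,4],"spin":0.09},
  {"jaw":1,"delta_pos":[-54,-109,7],"spin":0.12},
  {"jaw":1,"delta_pos":[-68,-138,11],"spin":0.15},
  {"jaw":1,"delta_pos":[-81,-163,15],"spin":0.175},
  {"jaw":1,"delta_pos":[-88,-178,17],"spin":0.185},
  {"jaw":1,"delta_pos":[-90.7,-183.5,17.3],"spin":0.189},
])

```text
time_s: 15.9
ee_pos: [455.3, -251.7, 129.5]
ee_rot: [-179.7, -0.1, 88.5]
force: [0.2, 0.4, -1.5]
gripper_width: 31.8
```

```bash
python3 snap.py scene c4 220,140,440,300;python3 snap.py top c5 220,140,440,290;python3 - <<'E'
from fit import *
F={'scene':np.load('/tmp/scene_c4.npy'),'top':np.load('/tmp/top_c5.npy')}
for FF in (F,{'top':F['top']},{'scene':F['scene']}):
    p,e=fit(FF,BLOCK,'brass',(458,-146,-.03)); print(p[:2].round(1),np.degrees(p[2]).round(2),e)
E
python3 go.py 455.8,-251.5,29.9,88.5
```

```text
[ 458.  -146.7] -2.01 [('scene', np.float64(0.087)), ('top', np.float64(0.179))]
[ 458.2 -146.4] -1.69 [('top', np.float64(0.178))]
[ 459.8 -146.3] 0.73 [('scene', np.float64(0.078))]
t 16.0 p [ 456.  -251.6  129.8] rot [-1.798e+02 -1.000e-01  8.850e+01] F [-0.7 -0.7 -1.3] w 31.7
455.8,-251.5,29.9,88.5 -> [-0.1  0.3 99.9] spin -0.0
```

View pics/c5.png

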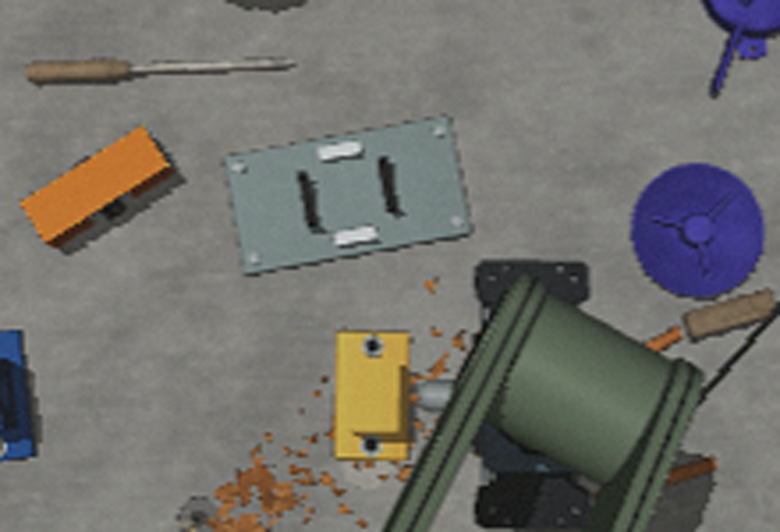

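View pics/c4.png

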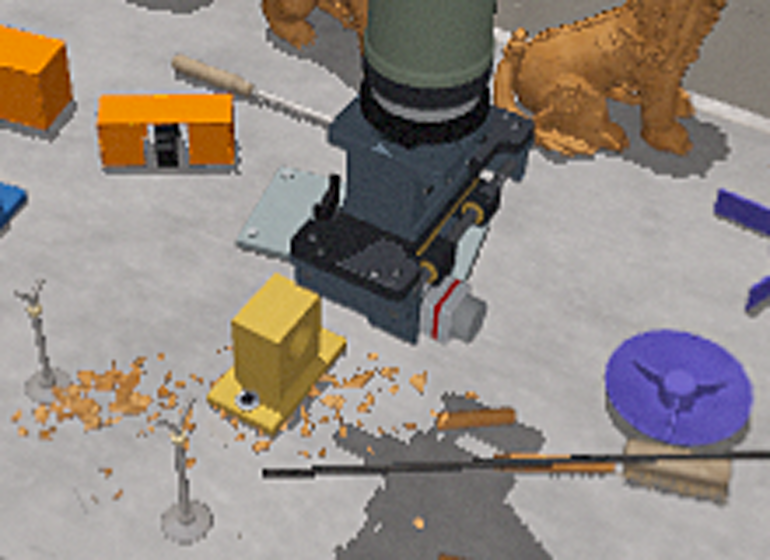

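Emit:
apply_moves([
  {"jaw":1,"delta_pos":[-0.1,0.3,18],"spin":0},
  {"jaw":1,"delta_pos":[-0.1,0.3,38],"spin":0},
  {"jaw":1,"delta_pos":[-0.1,0.3,58],"spin":0},
  {"jaw":1,"delta_pos":[-0.1,0.3,78],"spin":0},
  {"jaw":1,"delta_pos":[-0.1,0.3,92],"spin":0},
  {"jaw":1,"delta_pos":[-0.1,0.3,99.9],"spin":0},
  {"jaw":1,"delta_pos":[-0.1,0.3,99.9],"spin":0},
  {"jaw":1,"delta_pos":[-0.1,0.3,99.9],"spin":0},
])

```text
time_s: 17.0
ee_pos: [456.4, -251.8, 30.5]
ee_rot: [-179.8, -0.1, 88.5]
force: [-0.2, -0.1, -2.4]
gripper_width: 31.6
```

```bash
python3 snap.py scene d1 260,170,400,280;python3 snap.py top d2 280,190,400,280;python3 go.py 458.2,-166.5,29.9,88.5 456.6,-222,29.9,88.5
python3 - <<'E'
from fit import *
# draw expected gauge
E
```

```text
t 17.1 p [ 456.3 -251.8   30.5] rot [-179.8   -0.    88.5] F [-0.   0.2 -1.7] w 32.0
458.2,-166.5,29.9,88.5 -> [85.3 -0.3  0.7] spin -0.0
456.6,-222,29.9,88.5 -> [29.8 -0.5  0.6] spin -0.0
```

View pics/d1.png

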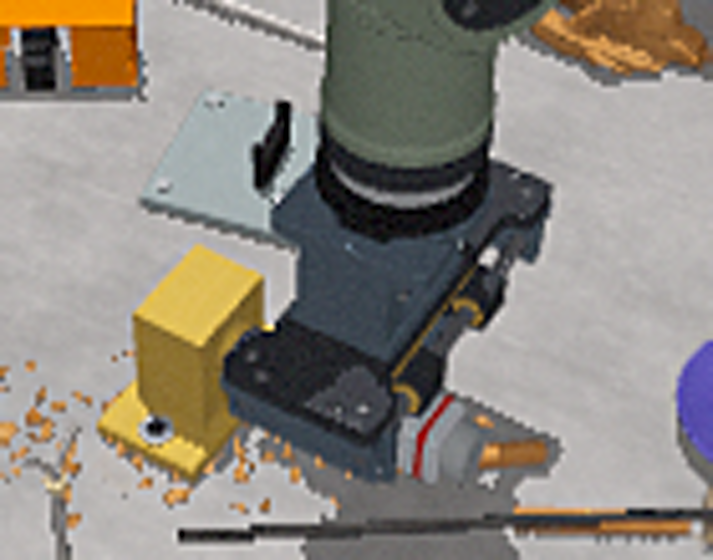

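View pics/d2.png

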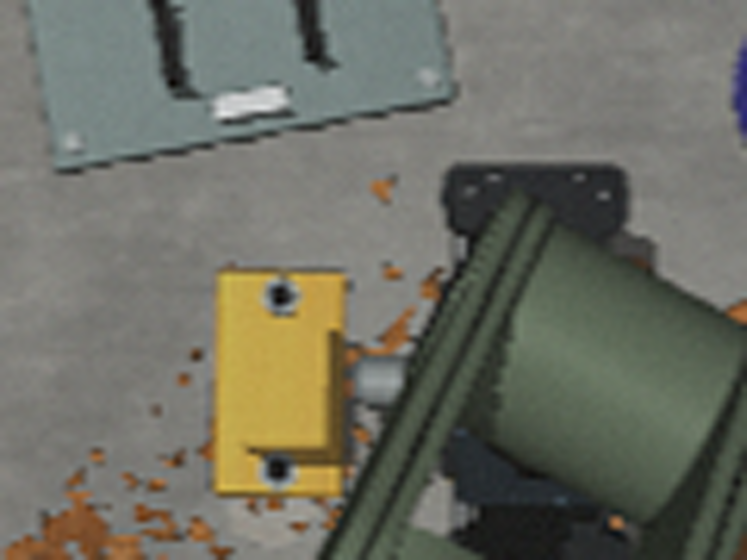

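Run:
```python
from h import *
k=6.225
px=lambda u,v:((u+.5)/k-.5+280,(v+.5)/k-.5+190)
B=unproj("top",[px(281,295),px(278,469)],12); print(B, B.mean(0), np.degrees(np.arctan2(B[0,1]-B[1,1],B[0,0]-B[1,0])))
print(unproj("top",[px(375,354),px(375,403),px(375,379)],50))
k=713/140
px=lambda u,v:((u+.5)/k-.5+260,(v+.5)/k-.5+170)
```

```text
[[ 498.22975158 -148.98852166   12.        ]
 [ 418.6676019  -146.05297742   12.        ]] [ 458.44867674 -147.52074954   12.        ] -2.113040378893462
[[ 469.70025857 -190.09885988   50.        ]
 [ 447.89418612 -189.600175     50.        ]
 [ 458.56577864 -189.84413331   50.        ]]
```

Emit:
apply_moves([
  {"jaw":1,"delta_pos":[3,-0.8,0.6],"spin":0},
  {"jaw":1,"delta_pos":[8,-0.8,0.6],"spin":0},
  {"jaw":1,"delta_pos":[13,-0.8,0.6],"spin":0},
  {"jaw":1,"delta_pos":[18,-0.8,0.6],"spin":0},
  {"jaw":1,"delta_pos":[22,-0.8,0.6],"spin":0},
  {"jaw":1,"delta_pos":[26,-0.8,0.6],"spin":0},
  {"jaw":1,"delta_pos":[29,-0.8,0.6],"spin":0},
  {"jaw":1,"delta_pos":[29,-0.8,0.6],"spin":0},
])

```text
time_s: 18.1
ee_pos: [456.2, -222.6, 29.9]
ee_rot: [-179.8, -0.0, 88.5]
force: [0.1, 0.3, -2.5]
gripper_width: 31.9
```

```bash
python3 snap.py top d3 280,190,400,280;python3 go.py 458.2,-207,29.9,88.5
```

```text
t 18.15 p [ 456.3 -222.8   30. ] rot [-179.8   -0.    88.5] F [ 0.6 -0.2 -2.9] w 31.9
458.2,-207,29.9,88.5 -> [15.8  1.5  0.1] spin -0.0
```

View pics/d3.png

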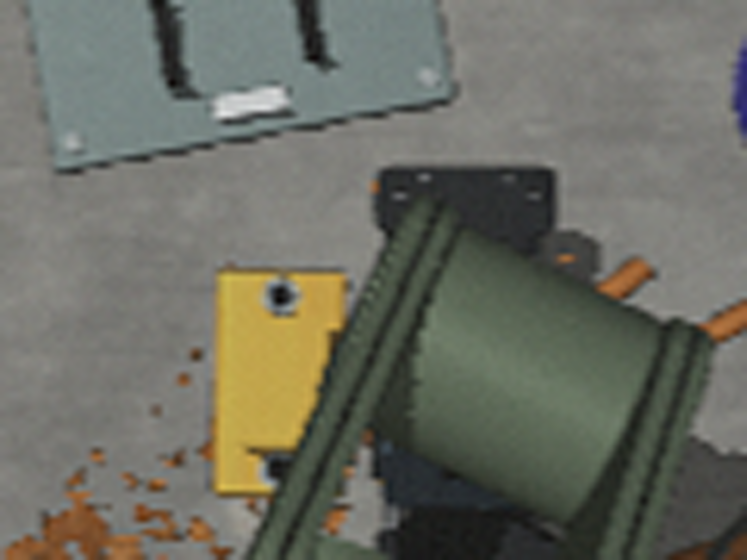

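Emit:
apply_moves([
  {"jaw":1,"delta_pos":[4,0,0],"spin":0},
  {"jaw":1,"delta_pos":[8,0,0],"spin":0},
  {"jaw":1,"delta_pos":[11,0,0],"spin":0},
  {"jaw":1,"delta_pos":[13,0,0],"spin":0},
  {"jaw":1,"delta_pos":[15,0,0],"spin":0},
  {"jaw":1,"delta_pos":[17,0,0],"spin":0},
  {"jaw":1,"delta_pos":[18,0,0],"spin":0},
  {"jaw":1,"delta_pos":[18,0,0],"spin":0},
])

```text
time_s: 19.15
ee_pos: [457.6, -206.3, 30.4]
ee_rot: [-179.9, 0.1, 88.6]
force: [-0.1, -5.4, -2.1]
gripper_width: 32.1
```

```bash
python3 snap.py top d4 280,190,400,280;python3 snap.py scene d5 260,170,400,280; python3 go.py 458.2,-207,29.9,88.5
```

```text
t 19.25 p [ 457.6 -206.3   30.3] rot [-1.799e+02  1.000e-01  8.860e+01] F [-0.8 -4.9 -3.9] w 31.5
458.2,-207,29.9,88.5 -> [-0.7  0.6  0.4] spin 0.001
```

View pics/d4.png

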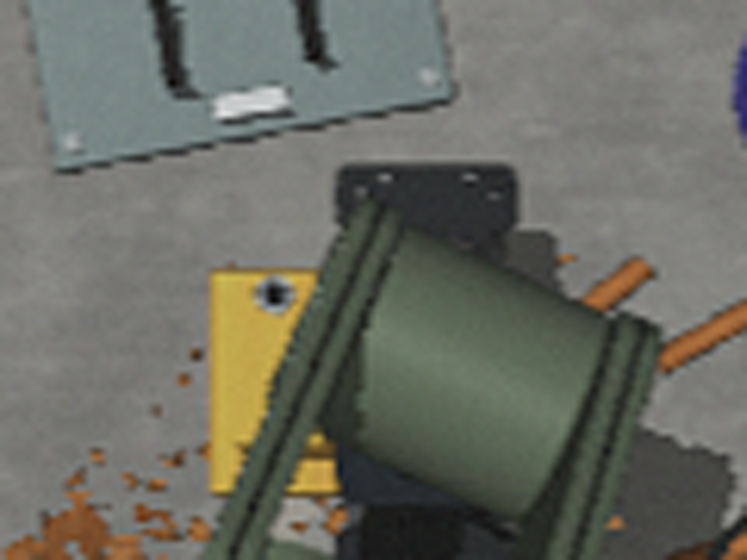

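View pics/d5.png

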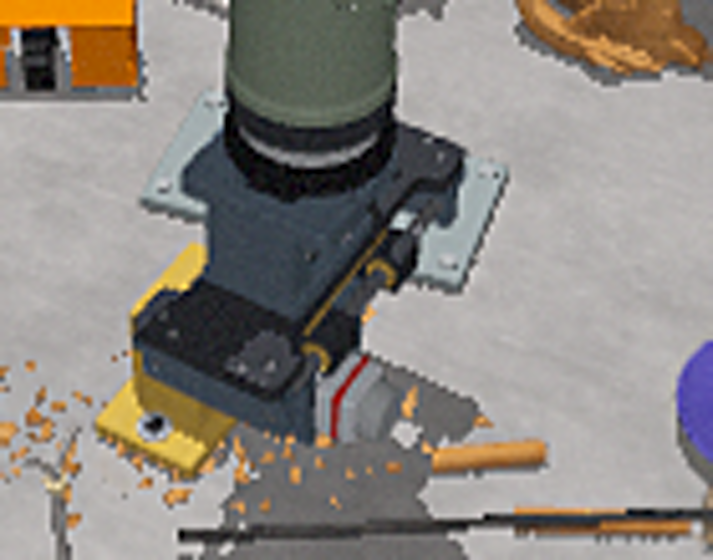

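Emit:
apply_moves([
  {"jaw":1,"delta_pos":[-4,0,0.4],"spin":0},
  {"jaw":1,"delta_pos":[-12,0,0.4],"spin":0},
  {"jaw":1,"delta_pos":[-24,0,0.4],"spin":0},
  {"jaw":1,"delta_pos":[-36,0,0.4],"spin":0},
  {"jaw":1,"delta_pos":[-47,0,0],"spin":0},
  {"jaw":1,"delta_pos":[-54,0,-10],"spin":0},
  {"jaw":1,"delta_pos":[-56,0,-35],"spin":0},
  {"jaw":1,"delta_pos":[-56,0,-70],"spin":0},
])

```text
time_s: 20.25
ee_pos: [455.6, -262.2, 101.1]
ee_rot: [-179.9, 0.1, 88.5]
force: [0.4, -1.3, -2.5]
gripper_width: 31.9
```

```bash
python3 snap.py scene e4 220,140,440,300;python3 snap.py top e5 280,190,400,280;python3 - <<'E'
from fit import *
F={'scene':np.load('/tmp/scene_e4.npy'),'top':np.load('/tmp/top_e5.npy')}
for FF in (F,{'top':F['top']},{'scene':F['scene']}):
    p,e=fit(FF,BLOCK,'brass',(458,-146,-.03)); print(p[:2].round(1),np.degrees(p[2]).round(2),e)
E
python3 go.py 460,-60,130,88.5
```

```text
[ 458.6 -144.2] -0.14 [('scene', np.float64(0.162)), ('top', np.float64(0.193))]
[ 458.5 -145.3] -1.12 [('top', np.float64(0.19))]
[ 459.6 -143. ] 1.48 [('scene', np.float64(0.156))]
t 20.35 p [ 458.7 -263.9  104.5] rot [179.6   0.4  88.6] F [ 0.4  0.3 -2.1] w 31.6
460,-60,130,88.5 -> [203.7  -3.7 -26.9] spin 0.001
```

View pics/e5.png

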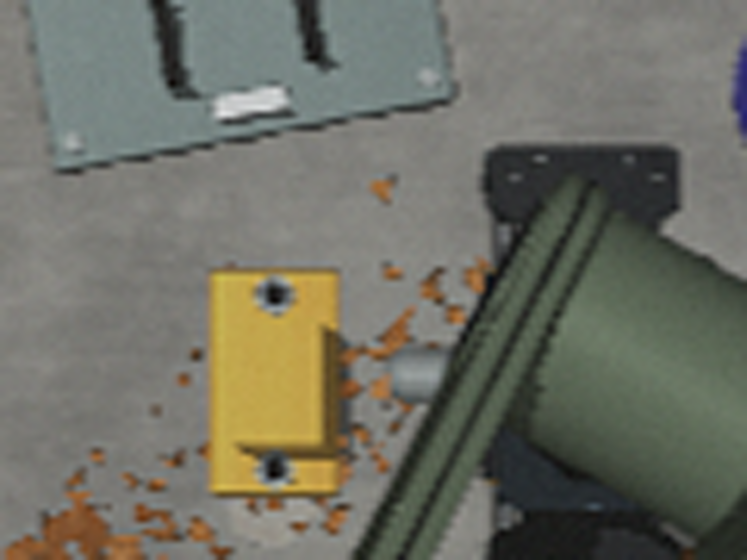

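Emit:
apply_moves([
  {"jaw":1,"delta_pos":[5,0,-8],"spin":0},
  {"jaw":1,"delta_pos":[30,-1,-12],"spin":0},
  {"jaw":1,"delta_pos":[70,-2,-14],"spin":0},
  {"jaw":1,"delta_pos":[115,-3,-14],"spin":0},
  {"jaw":1,"delta_pos":[155,-3,-14],"spin":0},
  {"jaw":1,"delta_pos":[190,-3.7,-14],"spin":-0.007},
  {"jaw":1,"delta_pos":[203,-3.7,-14],"spin":-0.007},
  {"jaw":1,"delta_pos":[203,-3.7,-14],"spin":-0.007},
])

```text
time_s: 21.35
ee_pos: [459.8, -60.4, 116.8]
ee_rot: [179.7, 0.4, 89.1]
force: [-0.1, -0.1, -2.0]
gripper_width: 31.8
```

```bash
python3 go.py 459.7,-60,29.9,89
```

```text
t 21.35 p [459.8 -60.4 116.8] rot [179.7   0.4  89.1] F [-0.1 -0.1 -2. ] w 31.8
459.7,-60,29.9,89 -> [ 1.  -0.6 86.9] spin 0.001
```

Emit:
apply_moves([
  {"jaw":1,"delta_pos":[1,-0.6,15],"spin":0},
  {"jaw":1,"delta_pos":[1,-0.6,33],"spin":0},
  {"jaw":1,"delta_pos":[1,-0.6,52],"spin":0},
  {"jaw":1,"delta_pos":[1,-0.6,68],"spin":0},
  {"jaw":1,"delta_pos":[1,-0.6,80],"spin":0},
  {"jaw":1,"delta_pos":[1,-0.6,86.9],"spin":0},
  {"jaw":1,"delta_pos":[1,-0.6,86.9],"spin":0},
  {"jaw":1,"delta_pos":[1,-0.6,86.9],"spin":0},
])

```text
time_s: 22.35
ee_pos: [460.2, -60.1, 30.4]
ee_rot: [179.6, 0.4, 89.1]
force: [0.7, -0.8, -1.5]
gripper_width: 31.5
```

```bash
python3 snap.py scene f1 220,140,440,300;python3 snap.py top f2 280,190,400,280; python3 go.py 459.5,-74,29.9,89
```

```text
t 22.45 p [460.2 -60.   30.4] rot [179.6   0.4  89.1] F [ 0.5  0.8 -1.1] w 31.9
459.5,-74,29.9,89 -> [-14.   -0.5   0.6] spin 0.001
```

View pics/f1.png

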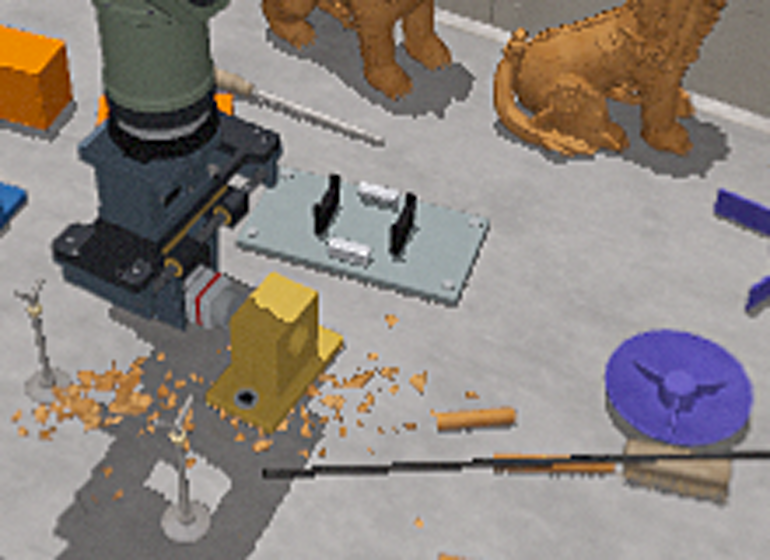

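View pics/f2.png

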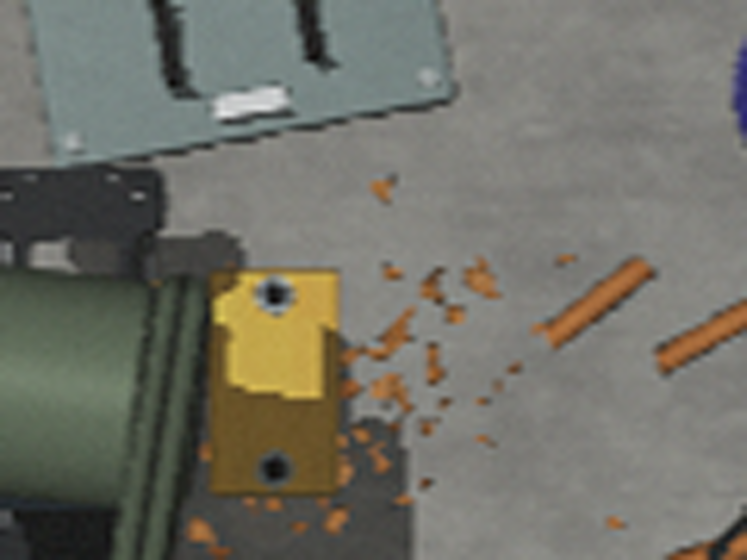

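Emit:
apply_moves([
  {"jaw":1,"delta_pos":[-4,-0.5,0.6],"spin":0},
  {"jaw":1,"delta_pos":[-7,-0.5,0.6],"spin":0},
  {"jaw":1,"delta_pos":[-9,-0.5,0.6],"spin":0},
  {"jaw":1,"delta_pos":[-11,-0.5,0.6],"spin":0},
  {"jaw":1,"delta_pos":[-12.5,-0.5,0.6],"spin":0},
  {"jaw":1,"delta_pos":[-14,-0.5,0.6],"spin":0},
  {"jaw":1,"delta_pos":[-15,-0.5,0.6],"spin":0},
  {"jaw":1,"delta_pos":[-15.5,-0.5,0.6],"spin":0},
])

```text
time_s: 23.45
ee_pos: [459.5, -74.7, 30.0]
ee_rot: [179.6, 0.3, 89.0]
force: [0.9, 6.5, -0.9]
gripper_width: 31.7
```

```bash
python3 snap.py scene f3 220,140,440,300;python3 snap.py top f4 280,190,400,280; python3 go.py 459.5,-74,29.9,89
```

```text
t 23.55 p [459.5 -74.7  30. ] rot [179.6   0.3  89. ] F [ 0.5  5.1 -1.6] w 32.0
459.5,-74,29.9,89 -> [0.7 0.  0.1] spin 0.0
```

View pics/f4.png

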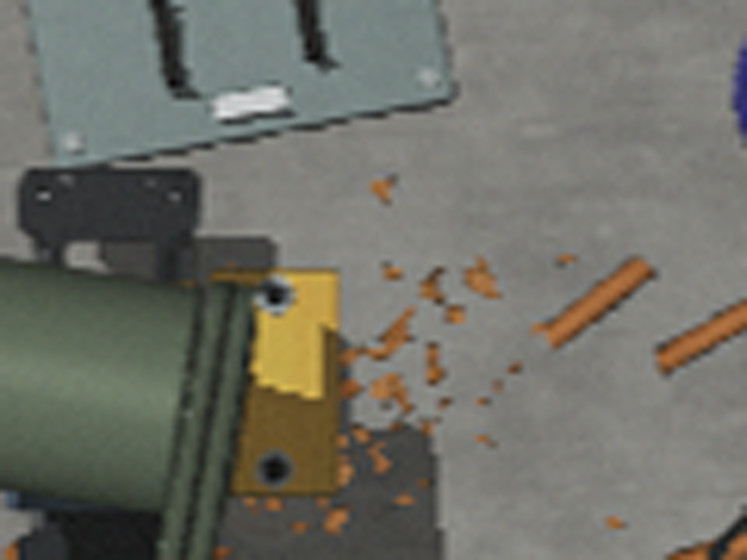

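Emit:
apply_moves([
  {"jaw":1,"delta_pos":[4,0,0],"spin":0},
  {"jaw":1,"delta_pos":[9,0,0],"spin":0},
  {"jaw":1,"delta_pos":[12,0,-10],"spin":0},
  {"jaw":1,"delta_pos":[12,0,-30],"spin":0},
  {"jaw":1,"delta_pos":[12,0,-55],"spin":0},
  {"jaw":1,"delta_pos":[12,0,-78],"spin":0},
  {"jaw":1,"delta_pos":[12,0,-90],"spin":0},
  {"jaw":1,"delta_pos":[12,0,-90],"spin":0},
])

```text
time_s: 24.55
ee_pos: [459.5, -62.2, 120.7]
ee_rot: [179.5, 0.3, 89.0]
force: [0.0, -0.1, -2.0]
gripper_width: 31.8
```

```bash
python3 snap.py scene g1 0,0,640,400;python3 snap.py top g2 190,190,310,280;python3 - <<'E'
from fit import *
F={'scene':np.load('/tmp/scene_g1.npy'),'top':np.load('/tmp/top_g2.npy')}
cv2.imwrite("pics/g3.png",F['top'][:,:,::-1])
for FF in (F,{'top':F['top']},{'scene':F['scene']}):
    p,e=fit(FF,BLOCK,'blue',(463,162,.15)); print(p[:2].round(1),np.degrees(p[2]).round(2),e)
for n in('scene','top'):
    for m in spotter.masks_of(n,'block_steel'): print(n,m['confidence'],m['extent'])
E
python3 go.py
```

```text
[461.8 161.1] 8.91 [('scene', np.float64(0.102)), ('top', np.float64(0.232))]
[462.  161.5] 6.51 [('top', np.float64(0.23))]
[463.8 162.5] 10.46 [('scene', np.float64(0.091))]
t 24.75 p [458.4 -62.1 119. ] rot [179.7   0.3  89. ] F [ 0.7  0.5 -2.4] w 31.6
```

View pics/g1.png

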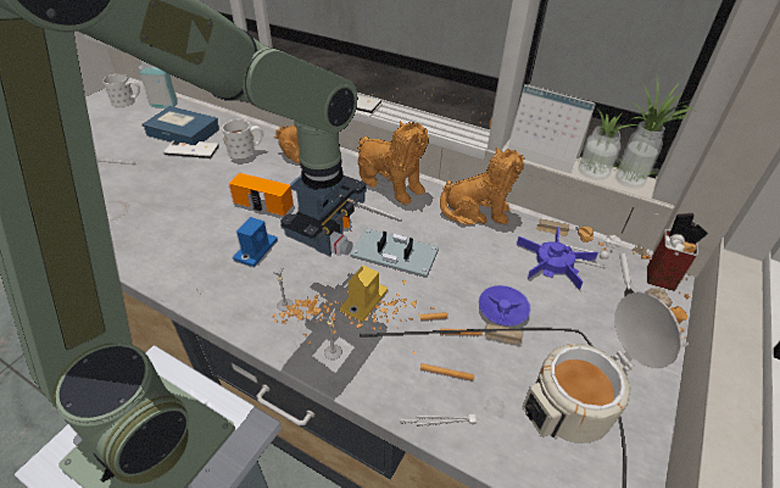

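View pics/g2.png

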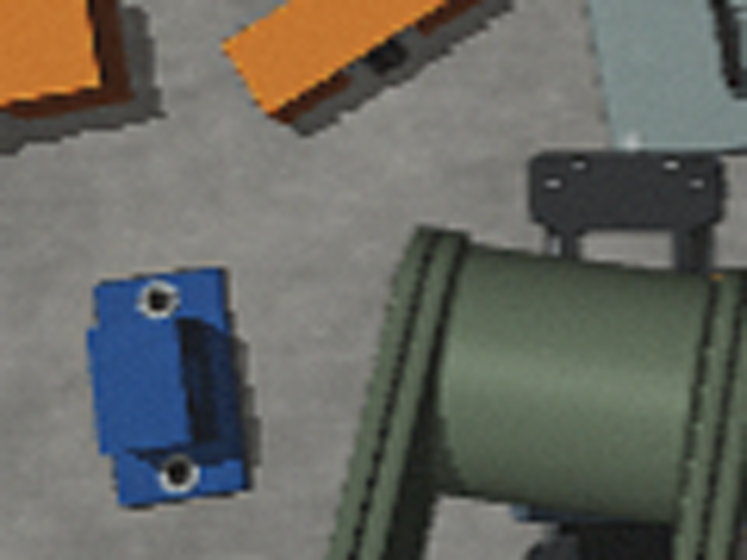

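View pics/g3.png

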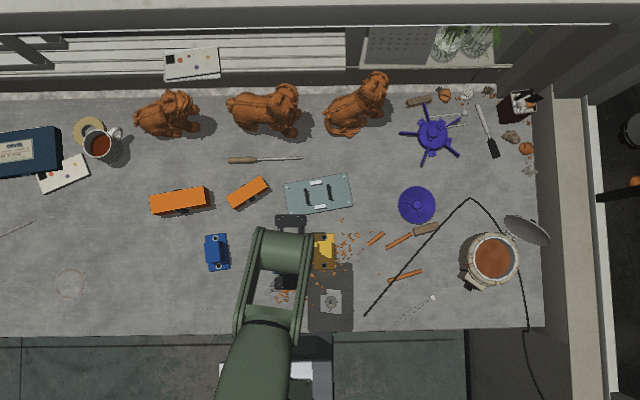

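Run:
```python
from h import *
k=6.225
px=lambda u,v:((u+.5)/k-.5+190,(v+.5)/k-.5+190)
B=unproj("top",[px(157.5,300),px(178.5,472)],12); print(B, B.mean(0), np.linalg.norm(B[0]-B[1]),np.degrees(np.arctan2(B[0,1]-B[1,1],B[0,0]-B[1,0])))
# flange long edges: right edge (224,268)->(250,490); left (96,285)->(121,505)
for e in ([px(224,268),px(250,490)],[px(96,285),px(121,505)]):
    E=unproj("top",e,12 if 0 else 6); d=E[0]-E[1]; print(np.degrees(np.arctan2(d[1],d[0])))
```

```text
[[501.76380357 166.09074104  12.        ]
 [422.92055573 156.14583705  12.        ]] [462.34217965 161.11828904  12.        ] 79.4679737128356 7.189045428519588
6.77117318739375
6.828756652024017
```

```bash
python3 go.py 476.5,57.1,115,97.5
```

```text
t 24.75 p [458.4 -62.1 119. ] rot [179.7   0.3  89. ] F [ 0.7  0.5 -2.4] w 31.6
476.5,57.1,115,97.5 -> [119.5  16.    3.5] spin -0.148
```

Emit:
apply_moves([
  {"jaw":1,"delta_pos":[20,3,0],"spin":-0.03},
  {"jaw":1,"delta_pos":[50,7,1],"spin":-0.07},
  {"jaw":1,"delta_pos":[80,11,2],"spin":-0.11},
  {"jaw":1,"delta_pos":[105,14,3],"spin":-0.14},
  {"jaw":1,"delta_pos":[117,16,3.5],"spin":-0.148},
  {"jaw":1,"delta_pos":[119.5,16,3.5],"spin":-0.148},
  {"jaw":1,"delta_pos":[119.5,16,3.5],"spin":-0.148},
  {"jaw":1,"delta_pos":[119.5,16,3.5],"spin":-0.148},
])

```text
time_s: 25.75
ee_pos: [476.4, 56.4, 115.0]
ee_rot: [179.8, 0.3, 97.4]
force: [0.5, -0.3, -1.5]
gripper_width: 32.1
```

```bash
python3 go.py 476.5,57.1,29.9,97.5
```

```text
t 25.75 p [476.4  56.4 115. ] rot [179.8   0.3  97.4] F [ 0.5 -0.3 -1.5] w 32.1
476.5,57.1,29.9,97.5 -> [ 1.2 -0.1 85.1] spin -0.001
```

Emit:
apply_moves([
  {"jaw":1,"delta_pos":[1,0,15],"spin":0},
  {"jaw":1,"delta_pos":[1,0,33],"spin":0},
  {"jaw":1,"delta_pos":[1,0,51],"spin":0},
  {"jaw":1,"delta_pos":[1,0,67],"spin":0},
  {"jaw":1,"delta_pos":[1,0,79],"spin":0},
  {"jaw":1,"delta_pos":[1,0,85],"spin":0},
  {"jaw":1,"delta_pos":[1,0,85],"spin":0},
  {"jaw":1,"delta_pos":[1,0,85],"spin":0},
])

```text
time_s: 26.75
ee_pos: [477.1, 57.0, 30.5]
ee_rot: [179.7, 0.4, 97.4]
force: [-0.6, 0.5, -1.4]
gripper_width: 31.7
```

```bash
python3 snap.py scene h1 170,130,310,240;python3 snap.py top h2 190,190,310,280; python3 go.py 476.5,57.1,29.9,97.5
```

```text
t 26.85 p [477.   57.   30.5] rot [179.7   0.4  97.4] F [-0.4 -0.5 -2.6] w 31.9
476.5,57.1,29.9,97.5 -> [ 0.2 -0.5  0.6] spin -0.001
```

View pics/h1.png

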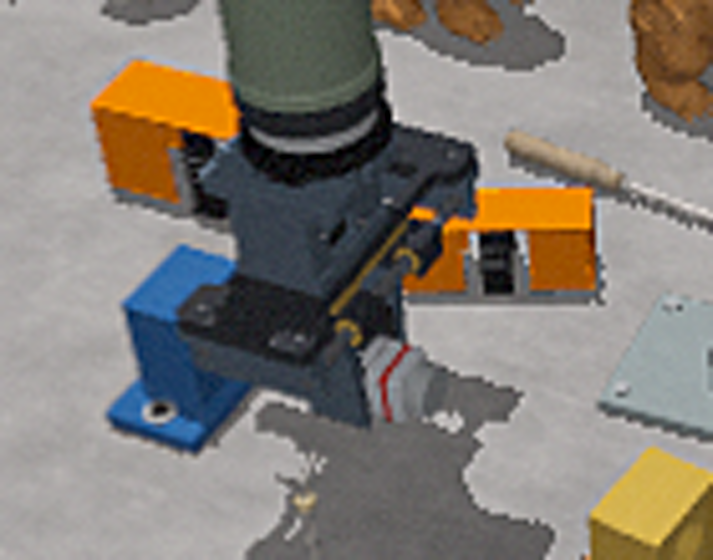

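View pics/h2.png

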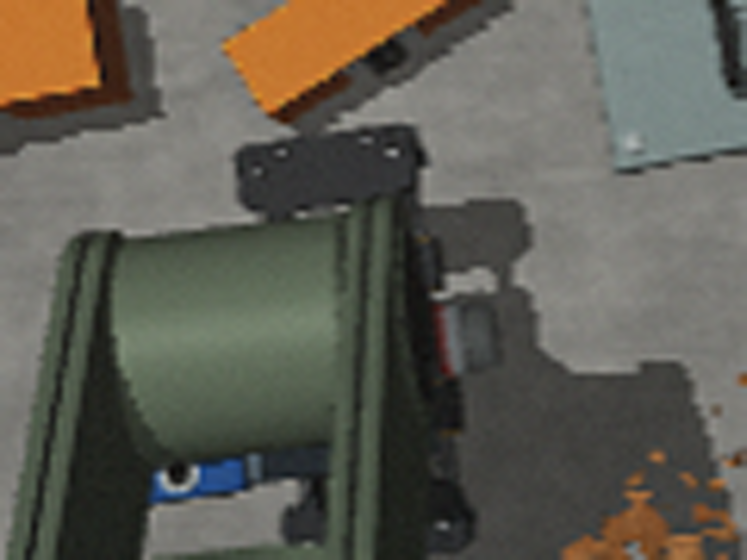

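Emit:
apply_moves([
  {"jaw":1,"delta_pos":[4,-0.7,0.6],"spin":0},
  {"jaw":1,"delta_pos":[9,-0.7,0.6],"spin":0},
  {"jaw":1,"delta_pos":[13,-0.7,0.6],"spin":0},
  {"jaw":1,"delta_pos":[17,-0.7,0.6],"spin":0},
  {"jaw":1,"delta_pos":[21,-0.7,0.6],"spin":0},
  {"jaw":1,"delta_pos":[25,-0.7,0.6],"spin":0},
  {"jaw":1,"delta_pos":[28,-0.7,0.6],"spin":0},
  {"jaw":1,"delta_pos":[30,-0.7,0.6],"spin":0},
])

```text
time_s: 27.85
ee_pos: [472.4, 86.8, 29.7]
ee_rot: [179.7, 0.4, 97.4]
force: [-0.3, -0.2, -2.4]
gripper_width: 32.0
```

```bash
python3 snap.py scene h3 170,130,310,240;python3 snap.py top h4 190,190,310,280; python3 go.py 470.2,101.6,29.9,97.5
```

```text
t 27.95 p [472.5  86.8  29.7] rot [179.7   0.4  97.4] F [ 0.3  0.6 -1.6] w 31.9
470.2,101.6,29.9,97.5 -> [15.  -0.3 -0.3] spin -0.001
```

View pics/h3.png

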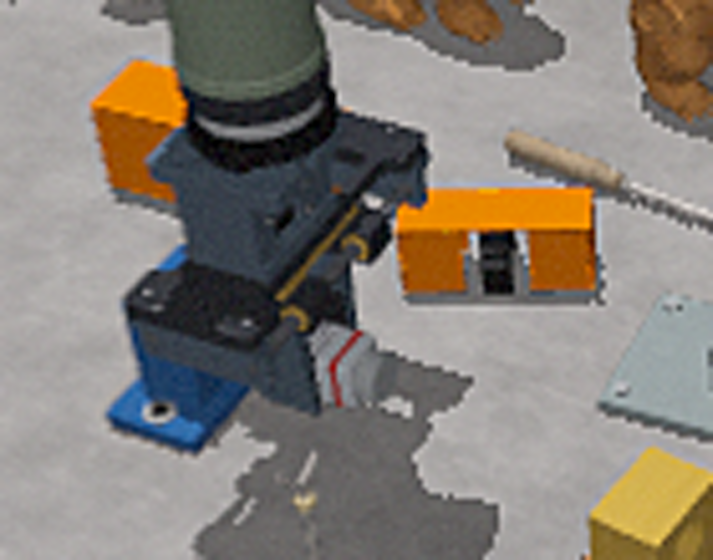

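Entering freely, with no force and the block unmoved. Push home.

Emit:
apply_moves([
  {"jaw":1,"delta_pos":[4,0,0],"spin":0},
  {"jaw":1,"delta_pos":[8,0,0],"spin":0},
  {"jaw":1,"delta_pos":[11,0,0],"spin":0},
  {"jaw":1,"delta_pos":[13,0,0],"spin":0},
  {"jaw":1,"delta_pos":[15,0,0],"spin":0},
  {"jaw":1,"delta_pos":[17,0,0],"spin":0},
  {"jaw":1,"delta_pos":[18,0,0],"spin":0},
  {"jaw":1,"delta_pos":[18,0,0],"spin":0},
])

```text
time_s: 28.95
ee_pos: [470.9, 103.2, 30.1]
ee_rot: [179.6, 0.5, 97.5]
force: [1.1, -7.5, 0.9]
gripper_width: 32.1
```

```bash
python3 snap.py scene h5 170,130,310,240;python3 snap.py top h6 190,190,310,280; python3 go.py
```

```text
t 29.05 p [470.9 103.3  30.1] rot [179.6   0.5  97.5] F [ 0.7 -6.5  0.5] w 31.6
```

View pics/h5.png

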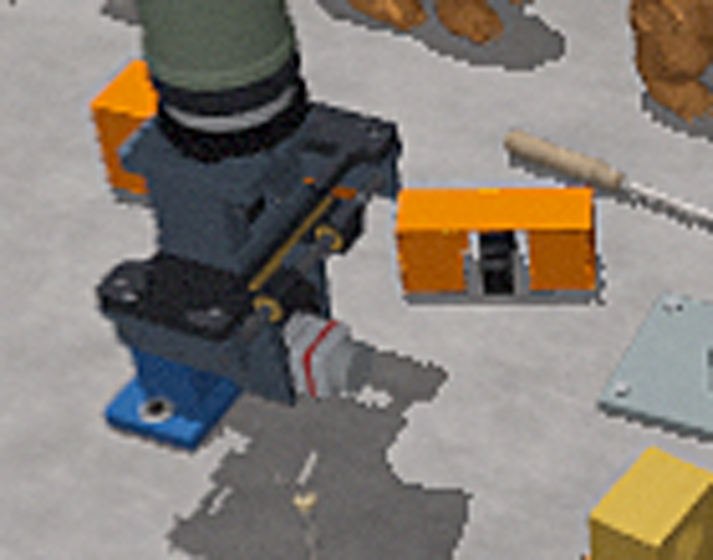

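Emit:
apply_moves([
  {"jaw":1,"delta_pos":[-4,0,0],"spin":0},
  {"jaw":1,"delta_pos":[-12,0,0],"spin":0},
  {"jaw":1,"delta_pos":[-24,0,0],"spin":0},
  {"jaw":1,"delta_pos":[-36,0,0],"spin":0},
  {"jaw":1,"delta_pos":[-47,0,-1],"spin":0},
  {"jaw":1,"delta_pos":[-54,0,-12],"spin":0},
  {"jaw":1,"delta_pos":[-56,0,-40],"spin":0},
  {"jaw":1,"delta_pos":[-56,0,-80],"spin":0},
])

```text
time_s: 30.05
ee_pos: [477.0, 47.9, 111.3]
ee_rot: [179.7, 0.5, 97.5]
force: [-0.3, 0.5, -2.3]
gripper_width: 31.7
```

```bash
python3 snap.py scene i1 170,130,310,240;python3 snap.py top i2 190,190,310,280; python3 go.py 452.7,234,120,97.5;python3 - <<'E'
from fit import *
F={'scene':np.load('/tmp/scene_i1.npy'),'top':np.load('/tmp/top_i2.npy')}
for FF in ({'scene':F['scene']},):
    p,e=fit(FF,BLOCK,'blue',(463,162,.15)); print(p[:2].round(1),np.degrees(p[2]).round(2),e)
E
```

```text
t 30.15 p [480.9  48.4 115. ] rot [179.1   0.5  97.5] F [ 1.4  0.3 -1.2] w 31.7
452.7,234,120,97.5 -> [187.7  -3.7  -6.7] spin 0.0
[463.4 164.3] 12.57 [('scene', np.float64(0.099))]
```

View pics/i2.png

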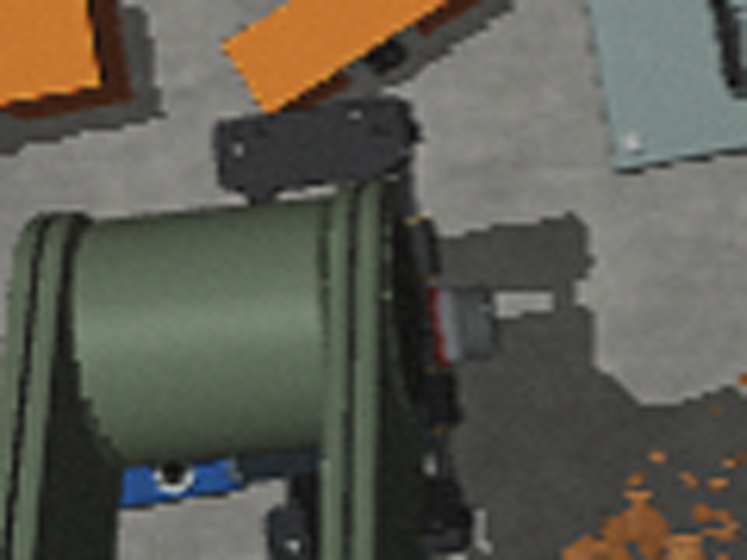

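View pics/i1.png

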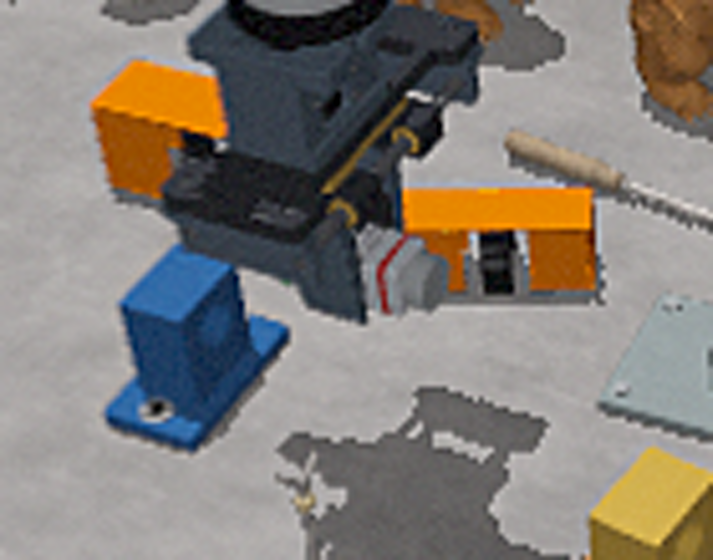

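```bash
python3 go.py 452.1,247,118,97.5
```

```text
t 30.15 p [480.9  48.4 115. ] rot [179.1   0.5  97.5] F [ 1.4  0.3 -1.2] w 31.7
452.1,247,118,97.5 -> [200.7  -2.6  -4.8] spin 0.0
```

Emit:
apply_moves([
  {"jaw":1,"delta_pos":[15,0,-5],"spin":0},
  {"jaw":1,"delta_pos":[50,-1,-5],"spin":0},
  {"jaw":1,"delta_pos":[90,-1,-5],"spin":0},
  {"jaw":1,"delta_pos":[130,-2,-5],"spin":0},
  {"jaw":1,"delta_pos":[165,-2,-5],"spin":0},
  {"jaw":1,"delta_pos":[190,-2.6,-5],"spin":0},
  {"jaw":1,"delta_pos":[200.7,-2.6,-5],"spin":0},
  {"jaw":1,"delta_pos":[200.7,-2.6,-5],"spin":0},
])

```text
time_s: 31.15
ee_pos: [451.5, 247.4, 117.6]
ee_rot: [179.1, 0.6, 97.6]
force: [0.2, -0.8, -1.6]
gripper_width: 32.2
```

```bash
python3 go.py 452.1,246.5,29.9,97.5
```

```text
t 31.15 p [451.5 247.4 117.6] rot [179.1   0.6  97.6] F [ 0.2 -0.8 -1.6] w 32.2
452.1,246.5,29.9,97.5 -> [-0.1 -0.8 87.7] spin 0.002
```

Emit:
apply_moves([
  {"jaw":1,"delta_pos":[0,-0.5,15],"spin":0},
  {"jaw":1,"delta_pos":[0,-0.8,33],"spin":0},
  {"jaw":1,"delta_pos":[0,-0.8,51],"spin":0},
  {"jaw":1,"delta_pos":[0,-0.8,67],"spin":0},
  {"jaw":1,"delta_pos":[0,-0.8,80],"spin":0},
  {"jaw":1,"delta_pos":[0,-0.8,87],"spin":0},
  {"jaw":1,"delta_pos":[0,-0.8,87.7],"spin":0},
  {"jaw":1,"delta_pos":[0,-0.8,87.7],"spin":0},
])

```text
time_s: 32.15
ee_pos: [452.4, 246.7, 30.3]
ee_rot: [179.1, 0.5, 97.6]
force: [0.0, 0.7, -2.8]
gripper_width: 31.8
```

```bash
python3 snap.py scene j1 170,130,310,240;python3 snap.py top j2 150,190,270,280; python3 go.py 453.7,234.2,29.9,97.5
```

```text
t 32.25 p [452.5 246.8  30.4] rot [179.1   0.5  97.6] F [-0.3 -0.9 -1.3] w 31.8
453.7,234.2,29.9,97.5 -> [-12.7  -0.5   0.6] spin 0.002
```

View pics/j1.png

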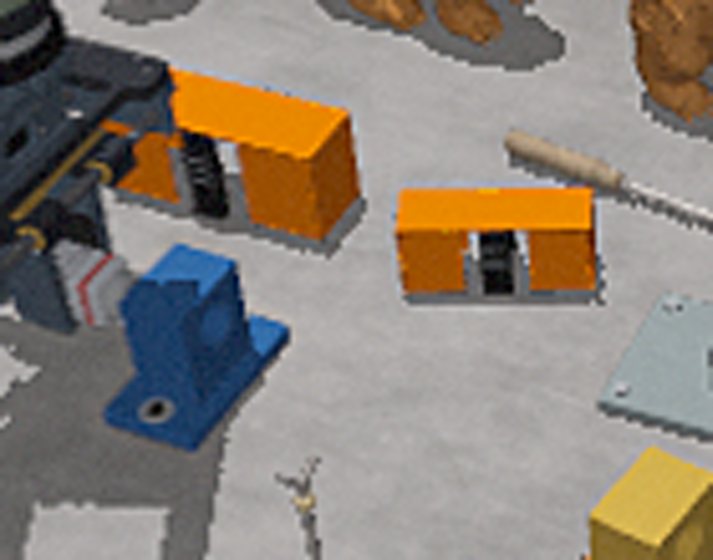

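View pics/j2.png

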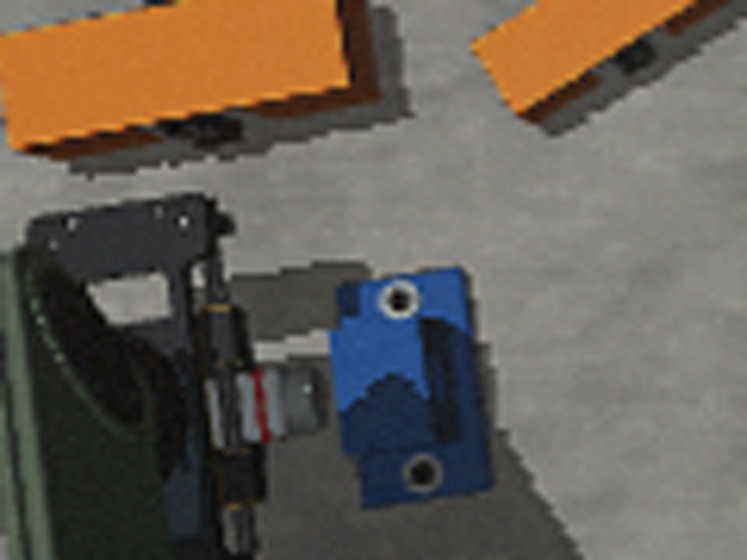

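Emit:
apply_moves([
  {"jaw":1,"delta_pos":[-4,-0.5,0.5],"spin":0},
  {"jaw":1,"delta_pos":[-7,-0.5,0.5],"spin":0},
  {"jaw":1,"delta_pos":[-9,-0.5,0.5],"spin":0},
  {"jaw":1,"delta_pos":[-11,-0.5,0.5],"spin":0},
  {"jaw":1,"delta_pos":[-12.5,-0.5,0.5],"spin":0},
  {"jaw":1,"delta_pos":[-14,-0.5,0.5],"spin":0},
  {"jaw":1,"delta_pos":[-15,-0.5,0.5],"spin":0},
  {"jaw":1,"delta_pos":[-15,-0.5,0.5],"spin":0},
])

```text
time_s: 33.25
ee_pos: [454.0, 233.2, 30.2]
ee_rot: [179.0, 0.4, 97.5]
force: [-0.7, 5.7, -1.7]
gripper_width: 31.8
```

```bash
python3 snap.py scene j3 170,130,310,240;python3 snap.py top j4 150,190,270,280; python3 go.py 453.7,234.2,29.9,97.5
```

```text
t 33.35 p [454.  233.2  30.2] rot [179.    0.4  97.5] F [-1.6  4.8 -2.5] w 32.0
453.7,234.2,29.9,97.5 -> [ 1.1 -0.2  0.3] spin 0.0
```

View pics/j4.png

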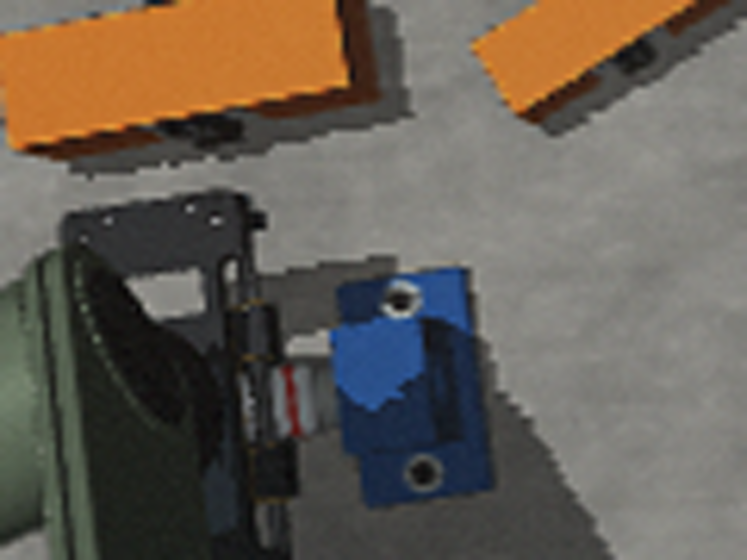

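Emit:
apply_moves([
  {"jaw":1,"delta_pos":[5,0,0],"spin":0},
  {"jaw":1,"delta_pos":[11,0,-2],"spin":0},
  {"jaw":1,"delta_pos":[14,0,-15],"spin":0},
  {"jaw":1,"delta_pos":[14,0,-38],"spin":0},
  {"jaw":1,"delta_pos":[14,0,-65],"spin":0},
  {"jaw":1,"delta_pos":[14,0,-90],"spin":0},
  {"jaw":1,"delta_pos":[14,0,-100],"spin":0},
  {"jaw":1,"delta_pos":[14,0,-100],"spin":0},
])

```text
time_s: 34.35
ee_pos: [450.6, 247.7, 130.8]
ee_rot: [178.9, 0.4, 97.5]
force: [-0.5, -0.2, -1.9]
gripper_width: 31.8
```

```bash
python3 go.py 622.7,-132.3,125,99.3
```

```text
t 34.35 p [450.6 247.7 130.8] rot [178.9   0.4  97.5] F [-0.5 -0.2 -1.9] w 31.8
622.7,-132.3,125,99.3 -> [-399.2  120.6   10.6] spin -0.031
```

Emit:
apply_moves([
  {"jaw":1,"delta_pos":[-35,11,0],"spin":0},
  {"jaw":1,"delta_pos":[-90,27,2],"spin":-0.01},
  {"jaw":1,"delta_pos":[-150,45,4],"spin":-0.01},
  {"jaw":1,"delta_pos":[-210,63,6],"spin":-0.02},
  {"jaw":1,"delta_pos":[-270,82,8],"spin":-0.02},
  {"jaw":1,"delta_pos":[-325,98,10],"spin":-0.031},
  {"jaw":1,"delta_pos":[-370,112,10],"spin":-0.031},
  {"jaw":1,"delta_pos":[-399.2,120.6,10.6],"spin":-0.031},
])

```text
time_s: 35.35
ee_pos: [622.6, -134.6, 123.2]
ee_rot: [179.1, 0.4, 99.2]
force: [0.3, 0.5, -2.9]
gripper_width: 31.8
```

Emit:
apply_moves([
  {"jaw":1,"delta_pos":[0,0,0],"spin":0},
  {"jaw":1,"delta_pos":[0,0,0],"spin":0},
  {"jaw":1,"delta_pos":[0,0,0],"spin":0},
  {"jaw":1,"delta_pos":[0,0,0],"spin":0},
  {"jaw":1,"delta_pos":[0,0,0],"spin":0},
  {"jaw":1,"delta_pos":[0,0,0],"spin":0},
  {"jaw":1,"delta_pos":[0,0,0],"spin":0},
  {"jaw":1,"delta_pos":[0,0,0],"spin":0},
])

```text
time_s: 36.35
ee_pos: [622.6, -134.6, 123.2]
ee_rot: [179.1, 0.4, 99.2]
force: [-0.0, -0.2, -1.6]
gripper_width: 32.0
```

```bash
python3 go.py 622.8,-132.3,60,99.3
```

```text
t 36.35 p [ 622.6 -134.6  123.2] rot [179.1   0.4  99.2] F [-0.  -0.2 -1.6] w 32.0
622.8,-132.3,60,99.3 -> [ 2.6 -0.5 63.2] spin -0.002
```

Emit:
apply_moves([
  {"jaw":1,"delta_pos":[1,-0.2,10],"spin":0},
  {"jaw":1,"delta_pos":[2,-0.5,25],"spin":0},
  {"jaw":1,"delta_pos":[2.6,-0.5,42],"spin":0},
  {"jaw":1,"delta_pos":[2.6,-0.5,56],"spin":0},
  {"jaw":1,"delta_pos":[2.6,-0.5,63.2],"spin":0},
  {"jaw":1,"delta_pos":[2.6,-0.5,63.2],"spin":0},
  {"jaw":1,"delta_pos":[2.6,-0.5,63.2],"spin":0},
  {"jaw":1,"delta_pos":[2.6,-0.5,63.2],"spin":0},
])

```text
time_s: 37.35
ee_pos: [623.2, -132.5, 60.7]
ee_rot: [179.0, 0.4, 99.2]
force: [0.4, 0.3, -1.6]
gripper_width: 31.8
```

```bash
python3 go.py 622.8,-132.3,28.4,99.3; python3 snap.py scene k1 260,130,400,240
```

```text
t 37.35 p [ 623.2 -132.5   60.7] rot [179.    0.4  99.2] F [ 0.4  0.3 -1.6] w 31.8
622.8,-132.3,28.4,99.3 -> [ 0.5 -0.9 32.3] spin -0.002
```

View pics/k1.png

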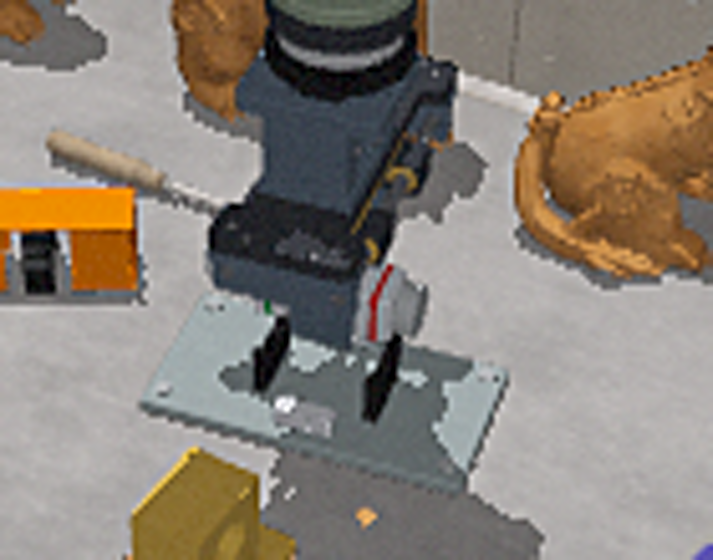

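Emit:
apply_moves([
  {"jaw":1,"delta_pos":[0.3,-0.5,4],"spin":0},
  {"jaw":1,"delta_pos":[0.5,-0.9,10],"spin":0},
  {"jaw":1,"delta_pos":[0.5,-0.9,16],"spin":0},
  {"jaw":1,"delta_pos":[0.5,-0.9,22],"spin":0},
  {"jaw":1,"delta_pos":[0.5,-0.9,27],"spin":0},
  {"jaw":1,"delta_pos":[0.5,-0.9,30.5],"spin":0},
  {"jaw":1,"delta_pos":[0.5,-0.9,32],"spin":0},
  {"jaw":1,"delta_pos":[0.5,-0.9,32],"spin":0},
])

```text
time_s: 38.4
ee_pos: [622.8, -132.3, 28.7]
ee_rot: [179.0, 0.4, 99.2]
force: [-0.5, -0.6, -2.3]
gripper_width: 31.7
```

```bash
python3 go.py 622.8,-132.3,27.9,99.3; python3 snap.py scene k2 260,130,400,240
```

```text
t 38.4 p [ 622.8 -132.3   28.7] rot [179.    0.4  99.2] F [-0.5 -0.6 -2.3] w 31.7
622.8,-132.3,27.9,99.3 -> [-0.  -0.1  0.8] spin -0.002
```

View pics/k2.png

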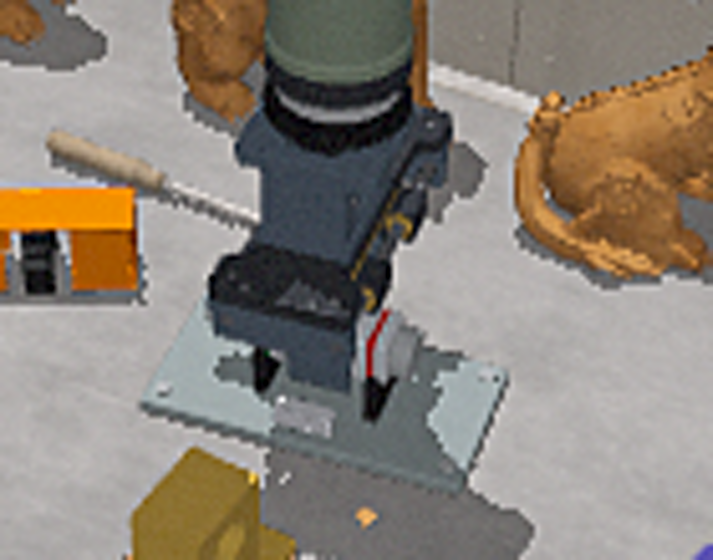

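Emit:
apply_moves([
  {"jaw":1,"delta_pos":[0,0,0.5],"spin":0},
  {"jaw":1,"delta_pos":[0,0,0.8],"spin":0},
  {"jaw":1,"delta_pos":[0,0,0.8],"spin":0},
  {"jaw":0.58,"delta_pos":[0,0,0.8],"spin":0},
  {"jaw":0.45,"delta_pos":[0,0,0.8],"spin":0},
  {"jaw":0.2,"delta_pos":[0,0,0.8],"spin":0},
  {"jaw":0,"delta_pos":[0,0,0.8],"spin":0},
  {"jaw":0,"delta_pos":[0,0,0.8],"spin":0},
], squeeze=20)

```text
time_s: 39.45
ee_pos: [622.9, -132.3, 28.0]
ee_rot: [179.0, 0.4, 99.2]
force: [0.4, 0.3, 0.5]
gripper_width: 75.3
```

Emit:
apply_moves([
  {"jaw":0,"delta_pos":[0,0,-15],"spin":0},
  {"jaw":0,"delta_pos":[0,0,-40],"spin":0},
  {"jaw":0,"delta_pos":[0,0,-70],"spin":0},
  {"jaw":0,"delta_pos":[0,0,-100],"spin":0},
  {"jaw":0,"delta_pos":[30,4,-120],"spin":0},
  {"jaw":0,"delta_pos":[80,10,-125],"spin":0},
  {"jaw":0,"delta_pos":[120,15,-125],"spin":0},
  {"jaw":0,"delta_pos":[130,16,-125],"spin":0},
])

```text
time_s: 40.45
ee_pos: [615.7, 1.2, 153.6]
ee_rot: [178.9, 0.4, 99.4]
force: [-0.3, -0.3, -0.5]
gripper_width: 91.3
```

```bash
python3 snap.py scene l1 180,110,400,260;python3 snap.py top l2 150,140,370,290; python3 go.py 609.4,261.6,130,99.8
```

```text
t 40.55 p [ 6.157e+02 -3.000e-01  1.530e+02] rot [179.    0.4  99.3] F [ 0.  -0.7 -0.7] w 91.6
609.4,261.6,130,99.8 -> [259.7  35.7  21.7] spin -0.009
```

View pics/l1.png

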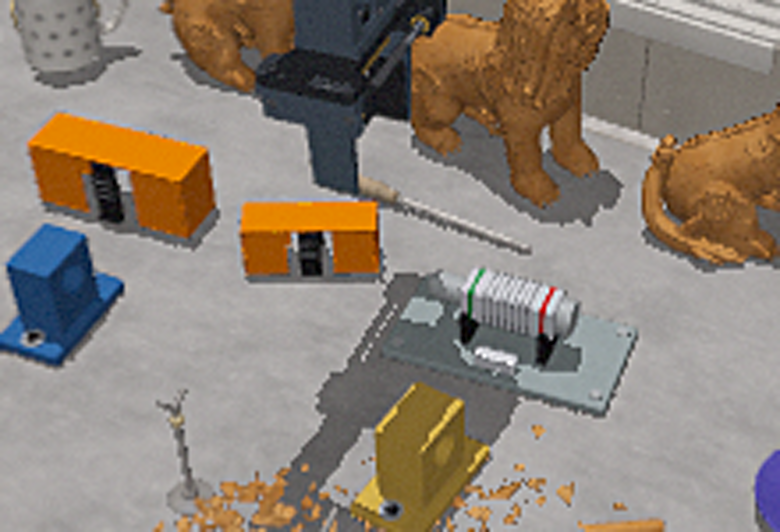

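View pics/l2.png

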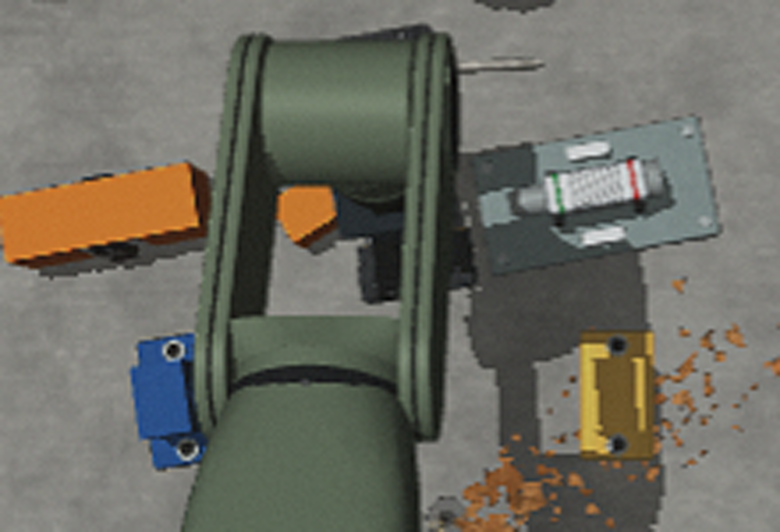

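Emit:
apply_moves([
  {"jaw":0,"delta_pos":[30,4,3],"spin":0},
  {"jaw":0,"delta_pos":[75,10,6],"spin":0},
  {"jaw":0,"delta_pos":[125,17,10],"spin":-0.009},
  {"jaw":0,"delta_pos":[175,24,15],"spin":-0.009},
  {"jaw":0,"delta_pos":[220,30,18],"spin":-0.009},
  {"jaw":0,"delta_pos":[250,35,21],"spin":-0.009},
  {"jaw":0,"delta_pos":[259.7,35.7,21.7],"spin":-0.009},
  {"jaw":0,"delta_pos":[259.7,35.7,21.7],"spin":-0.009},
])

```text
time_s: 41.55
ee_pos: [609.8, 260.5, 129.9]
ee_rot: [179.0, 0.5, 99.8]
force: [-0.0, -0.7, 0.5]
gripper_width: 91.3
```

```bash
python3 snap.py scene m1 160,90,300,200;python3 snap.py top m2 130,140,270,240; python3 go.py 609.4,261.6,23.8,99.8;python3 - <<'E'
from fit import *
C=[box(0,0,52,154,0,65)]
f=np.load('/tmp/scene_l1.npy'); 
p,e=fit({'scene':f},C,'orange',(609,262,.17),1); print(p[:2].round(1),np.degrees(p[2]).round(2),e)
E
```

```text
t 41.65 p [609.8 259.9 130.2] rot [179.    0.5  99.7] F [ 0.4 -1.   0.4] w 91.4
609.4,261.6,23.8,99.8 -> [  2.6  -2.  106.4] spin -0.001
[609.7 261.4] 8.89 [('scene', np.float64(0.04))]
```

View pics/m1.png

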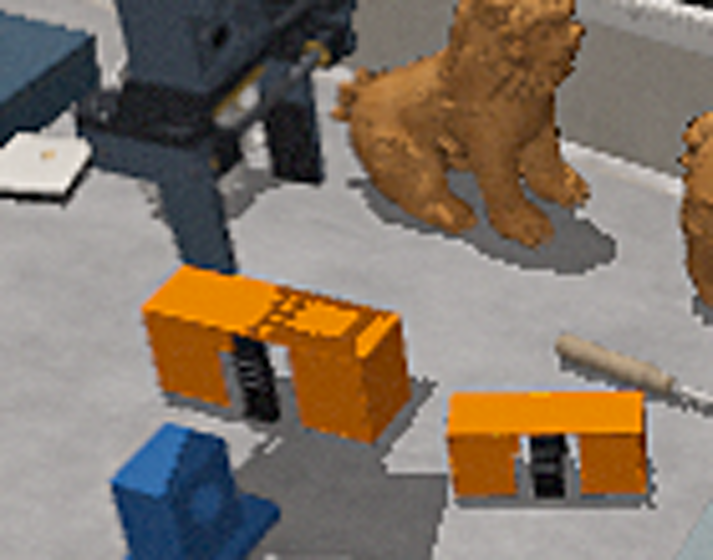

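Emit:
apply_moves([
  {"jaw":0,"delta_pos":[1,-1,18],"spin":0},
  {"jaw":0,"delta_pos":[2.6,-2,40],"spin":0},
  {"jaw":0,"delta_pos":[2.6,-2,62],"spin":0},
  {"jaw":0,"delta_pos":[2.6,-2,82],"spin":0},
  {"jaw":0,"delta_pos":[2.6,-2,97],"spin":0},
  {"jaw":0,"delta_pos":[2.6,-2,105],"spin":0},
  {"jaw":0,"delta_pos":[2.6,-2,106.2],"spin":0},
  {"jaw":0,"delta_pos":[2.6,-2,106.2],"spin":0},
], squeeze=25)

```text
time_s: 42.65
ee_pos: [609.9, 261.7, 24.6]
ee_rot: [178.9, 0.5, 99.7]
force: [0.4, -0.2, -0.1]
gripper_width: 90.9
```

Emit:
apply_moves([
  {"jaw":0.3,"delta_pos":[0,0,0],"spin":0},
  {"jaw":0.4,"delta_pos":[0,0,0],"spin":0},
  {"jaw":0.6,"delta_pos":[0,0,0],"spin":0},
  {"jaw":0.8,"delta_pos":[0,0,0],"spin":0},
  {"jaw":1,"delta_pos":[0,0,0],"spin":0},
  {"jaw":1,"delta_pos":[0,0,0],"spin":0},
  {"jaw":1,"delta_pos":[0,0,0],"spin":0},
  {"jaw":1,"delta_pos":[0,0,0],"spin":0},
])

```text
time_s: 43.65
ee_pos: [610.1, 261.8, 24.9]
ee_rot: [178.9, 0.5, 99.7]
force: [-0.4, 0.6, 2.4]
gripper_width: 51.2
```

```bash
python3 go.py;python3 snap.py scene m3 160,90,300,200
```

```text
t 43.65 p [610.1 261.8  24.9] rot [178.9   0.5  99.7] F [-0.4  0.6  2.4] w 51.2
```

View pics/m3.png

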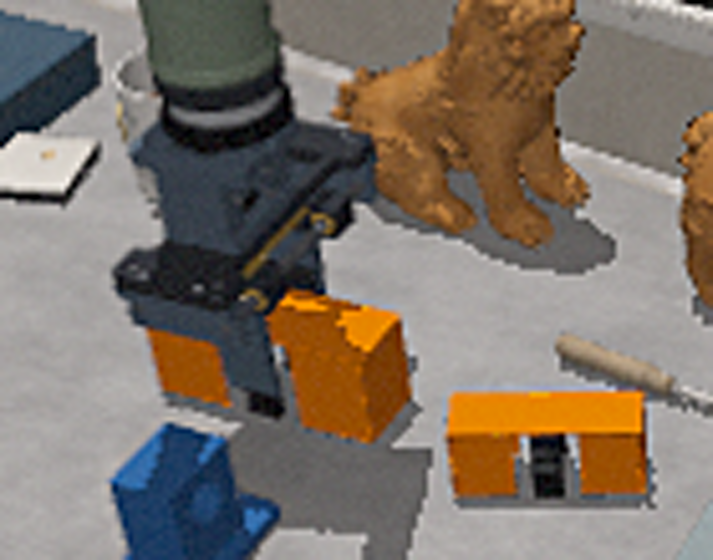

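Emit:
apply_moves([
  {"jaw":1,"delta_pos":[0,0,-8],"spin":0},
  {"jaw":1,"delta_pos":[0,0,-22],"spin":0},
  {"jaw":1,"delta_pos":[0,0,-42],"spin":0},
  {"jaw":1,"delta_pos":[0,0,-65],"spin":0},
  {"jaw":1,"delta_pos":[0,0,-90],"spin":0},
  {"jaw":1,"delta_pos":[0,0,-112],"spin":0},
  {"jaw":1,"delta_pos":[0,0,-122],"spin":0},
  {"jaw":1,"delta_pos":[0,0,-122],"spin":0},
])

```text
time_s: 44.7
ee_pos: [607.8, 262.4, 147.6]
ee_rot: [178.8, 0.4, 99.7]
force: [-0.6, -0.2, -1.5]
gripper_width: 51.7
```

```bash
python3 go.py 623.3,-130.6,147,99.7
```

```text
t 44.7 p [607.8 262.4 147.6] rot [178.8   0.4  99.7] F [-0.6 -0.2 -1.5] w 51.7
623.3,-130.6,147,99.7 -> [-390.   -51.1    2.6] spin 0.0
```

Emit:
apply_moves([
  {"jaw":1,"delta_pos":[-40,-5,0],"spin":0},
  {"jaw":1,"delta_pos":[-95,-12,0],"spin":0},
  {"jaw":1,"delta_pos":[-155,-20,1],"spin":0},
  {"jaw":1,"delta_pos":[-215,-28,1],"spin":0},
  {"jaw":1,"delta_pos":[-275,-36,2],"spin":0},
  {"jaw":1,"delta_pos":[-330,-43,2],"spin":0},
  {"jaw":1,"delta_pos":[-375,-49,2.6],"spin":0},
  {"jaw":1,"delta_pos":[-390,-51.1,2.6],"spin":0},
])

```text
time_s: 45.7
ee_pos: [622.5, -133.1, 145.6]
ee_rot: [178.9, 0.4, 99.5]
force: [0.6, 0.2, -2.8]
gripper_width: 52.1
```

Emit:
apply_moves([
  {"jaw":1,"delta_pos":[0,0,0],"spin":0},
  {"jaw":1,"delta_pos":[0,0,0],"spin":0},
  {"jaw":1,"delta_pos":[0,0,0],"spin":0},
  {"jaw":1,"delta_pos":[0,0,0],"spin":0},
  {"jaw":1,"delta_pos":[0,0,0],"spin":0},
  {"jaw":1,"delta_pos":[0,0,0],"spin":0},
  {"jaw":1,"delta_pos":[0,0,0],"spin":0},
  {"jaw":1,"delta_pos":[0,0,0],"spin":0},
])

```text
time_s: 46.7
ee_pos: [622.4, -133.2, 145.6]
ee_rot: [178.9, 0.4, 99.5]
force: [-0.3, -0.1, -1.7]
gripper_width: 51.8
```

```bash
python3 go.py 623.3,-130.6,110,99.7; python3 snap.py scene n1 260,110,400,220
```

```text
t 46.7 p [ 622.4 -133.2  145.6] rot [178.9   0.4  99.5] F [-0.3 -0.1 -1.7] w 51.8
623.3,-130.6,110,99.7 -> [ 2.7  0.6 35.6] spin -0.003
```

View pics/n1.png

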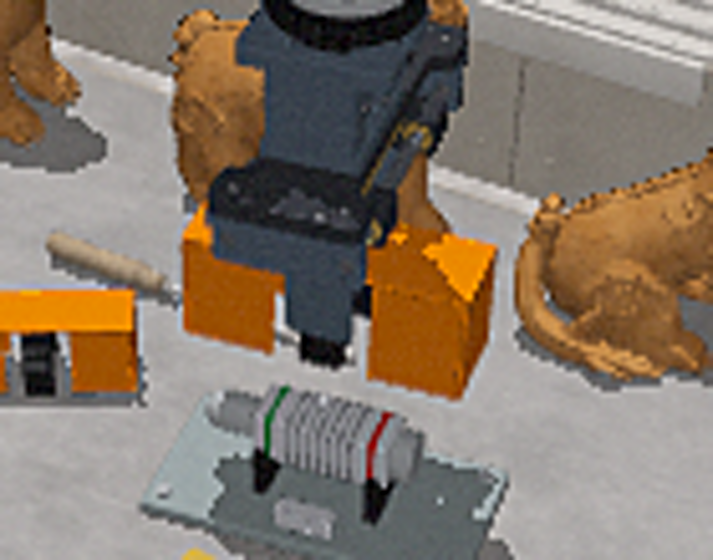

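Emit:
apply_moves([
  {"jaw":1,"delta_pos":[0.5,0.2,5],"spin":0},
  {"jaw":1,"delta_pos":[1.5,0.5,14],"spin":0},
  {"jaw":1,"delta_pos":[2.7,0.6,24],"spin":-0.003},
  {"jaw":1,"delta_pos":[2.7,0.6,32],"spin":-0.003},
  {"jaw":1,"delta_pos":[2.7,0.6,38],"spin":-0.003},
  {"jaw":1,"delta_pos":[2.7,0.6,38],"spin":-0.003},
  {"jaw":1,"delta_pos":[2.7,0.6,38],"spin":-0.003},
  {"jaw":1,"delta_pos":[2.7,0.6,38],"spin":-0.003},
])

```text
time_s: 47.75
ee_pos: [623.6, -130.7, 108.0]
ee_rot: [178.9, 0.4, 99.7]
force: [0.4, 0.1, -1.7]
gripper_width: 51.8
```

```bash
python3 go.py 623.3,-130.6,35,99.7 623.3,-130.6,60,99.7; python3 snap.py scene n2 260,110,400,220
```

```text
t 47.75 p [ 623.6 -130.7  108. ] rot [178.9   0.4  99.7] F [ 0.4  0.1 -1.7] w 51.8
623.3,-130.6,35,99.7 -> [ 0.7 -1.7 73. ] spin 0.0
623.3,-130.6,60,99.7 -> [ 0.5 -1.2 48. ] spin 0.0
```

View pics/n2.png

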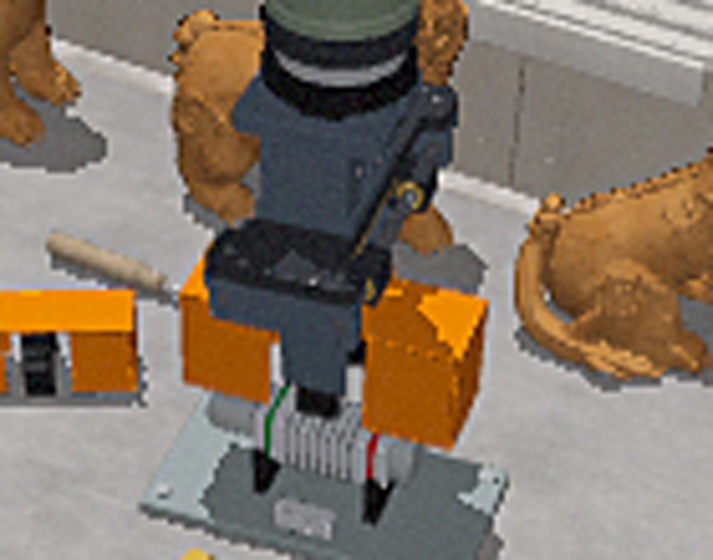

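Emit:
apply_moves([
  {"jaw":1,"delta_pos":[0.2,-0.3,5],"spin":0},
  {"jaw":1,"delta_pos":[0.3,-0.6,13],"spin":0},
  {"jaw":1,"delta_pos":[0.4,-0.9,22],"spin":0},
  {"jaw":1,"delta_pos":[0.5,-1.2,31],"spin":0},
  {"jaw":1,"delta_pos":[0.5,-1.2,39],"spin":0},
  {"jaw":1,"delta_pos":[0.5,-1.2,45],"spin":0},
  {"jaw":1,"delta_pos":[0.5,-1.2,48],"spin":0},
  {"jaw":1,"delta_pos":[0.5,-1.2,48],"spin":0},
])

```text
time_s: 48.8
ee_pos: [623.3, -130.5, 59.8]
ee_rot: [178.9, 0.4, 99.7]
force: [0.0, 0.7, -1.8]
gripper_width: 51.8
```

```bash
python3 go.py 623.3,-130.6,35,99.7; python3 snap.py scene n3 260,110,400,220; python3 snap.py top n4 270,150,390,240
```

```text
t 48.8 p [ 623.3 -130.5   59.8] rot [178.9   0.4  99.7] F [ 0.   0.7 -1.8] w 51.8
623.3,-130.6,35,99.7 -> [ 0.1 -0.5 24.8] spin 0.0
```

View pics/n3.png

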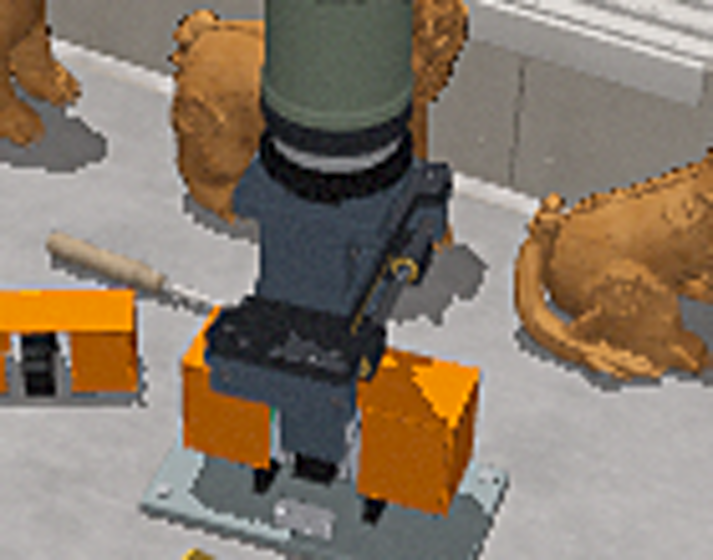

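No contact going down over the gauge; lower the remaining 25 mm.

Emit:
apply_moves([
  {"jaw":1,"delta_pos":[0,-0.2,4],"spin":0},
  {"jaw":1,"delta_pos":[0.1,-0.3,9],"spin":0},
  {"jaw":1,"delta_pos":[0.1,-0.4,14],"spin":0},
  {"jaw":1,"delta_pos":[0.1,-0.5,18],"spin":0},
  {"jaw":1,"delta_pos":[0.1,-0.5,21.5],"spin":0},
  {"jaw":1,"delta_pos":[0.1,-0.5,24],"spin":0},
  {"jaw":1,"delta_pos":[0.1,-0.5,25.5],"spin":0},
  {"jaw":1,"delta_pos":[0.1,-0.5,25.5],"spin":0},
])

```text
time_s: 49.9
ee_pos: [623.6, -130.7, 34.9]
ee_rot: [178.8, 0.5, 99.7]
force: [-0.6, -0.1, -1.0]
gripper_width: 51.5
```

```bash
python3 go.py 623.3,-130.6,35,99.7; python3 snap.py scene n5 260,110,400,220
```

```text
t 49.9 p [ 623.6 -130.7   34.9] rot [178.8   0.5  99.7] F [-0.6 -0.1 -1. ] w 51.5
623.3,-130.6,35,99.7 -> [ 0.1 -0.3 -0.1] spin 0.0
```

View pics/n5.png

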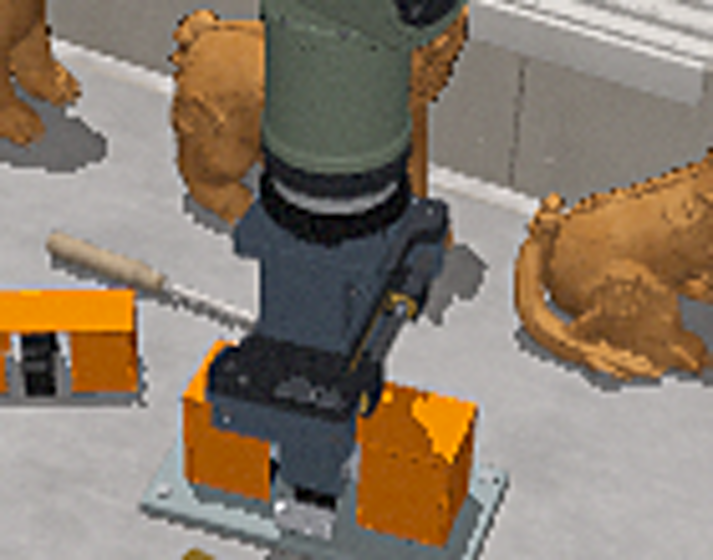

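Emit:
apply_moves([
  {"jaw":1,"delta_pos":[0,0,1],"spin":0},
  {"jaw":1,"delta_pos":[0,0,1.8],"spin":0},
  {"jaw":1,"delta_pos":[0,0,1.8],"spin":0},
  {"jaw":0.3,"delta_pos":[0,0,1.8],"spin":0},
  {"jaw":0.1,"delta_pos":[0,0,1.8],"spin":0},
  {"jaw":0,"delta_pos":[0,0,1.8],"spin":0},
  {"jaw":0,"delta_pos":[0,0,1.8],"spin":0},
  {"jaw":0,"delta_pos":[0,0,1.8],"spin":0},
])

```text
time_s: 50.95
ee_pos: [623.6, -130.7, 32.9]
ee_rot: [178.8, 0.4, 99.7]
force: [1.2, 0.1, -0.1]
gripper_width: 91.2
```

Emit:
apply_moves([
  {"jaw":0,"delta_pos":[0,0,-10],"spin":0},
  {"jaw":0,"delta_pos":[0,0,-35],"spin":0},
  {"jaw":0,"delta_pos":[0,0,-70],"spin":0},
  {"jaw":0,"delta_pos":[0,0,-105],"spin":0},
  {"jaw":0,"delta_pos":[40,5,-130],"spin":0},
  {"jaw":0,"delta_pos":[100,12,-140],"spin":0},
  {"jaw":0,"delta_pos":[150,19,-140],"spin":0},
  {"jaw":0,"delta_pos":[170,21,-140],"spin":0},
])

```text
time_s: 51.95
ee_pos: [612.6, 43.4, 172.9]
ee_rot: [178.8, 0.4, 99.9]
force: [-0.7, -1.3, 0.4]
gripper_width: 91.4
```

Emit:
apply_moves([
  {"jaw":0,"delta_pos":[40,0,0],"spin":0},
  {"jaw":0,"delta_pos":[90,0,0],"spin":0},
  {"jaw":0,"delta_pos":[140,0,0],"spin":0},
  {"jaw":0,"delta_pos":[180,0,0],"spin":0},
  {"jaw":0,"delta_pos":[200,0,0],"spin":0},
  {"jaw":0,"delta_pos":[200,0,0],"spin":0},
  {"jaw":0,"delta_pos":[200,0,0],"spin":0},
  {"jaw":0,"delta_pos":[200,0,0],"spin":0},
])

```text
time_s: 52.95
ee_pos: [578.7, 238.9, 171.4]
ee_rot: [178.8, 0.5, 99.8]
force: [-0.2, -0.4, -0.3]
gripper_width: 91.3
```

```bash
python3 snap.py scene o1 260,150,400,260;python3 snap.py top o2 180,140,400,290; python3 go.py
python3 - <<'E'
from fit import *
F={'scene':np.load('/tmp/scene_o1.npy'),'top':np.load('/tmp/top_o2.npy')}
cv2.imwrite('pics/o3.png',F['scene'][:,:,::-1])
for FF in (F,{'top':F['top']},{'scene':F['scene']}):
    p,e=fit(FF,COVER,'orange',(623,-131,.17),1); print(p[:2].round(1),np.degrees(p[2]).round(2),e)
E
```

```text
t 53.05 p [578.6 239.3 171.4] rot [178.8   0.5  99.8] F [-0.2  0.8  0.2] w 91.2
[ 623.5 -130.5] 10.62 [('scene', np.float64(0.028)), ('top', np.float64(0.057))]
[ 623.9 -130.8] 10.88 [('top', np.float64(0.056))]
[ 623.3 -130.7] 10.69 [('scene', np.float64(0.028))]
```

View pics/o1.png

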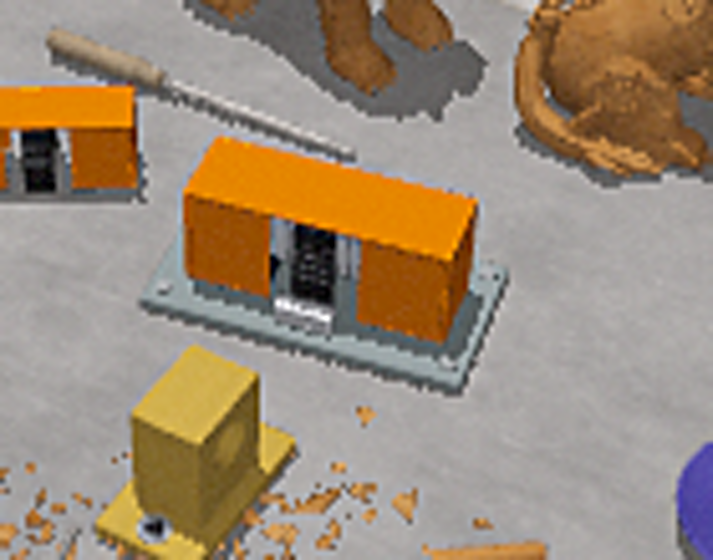

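View pics/o2.png

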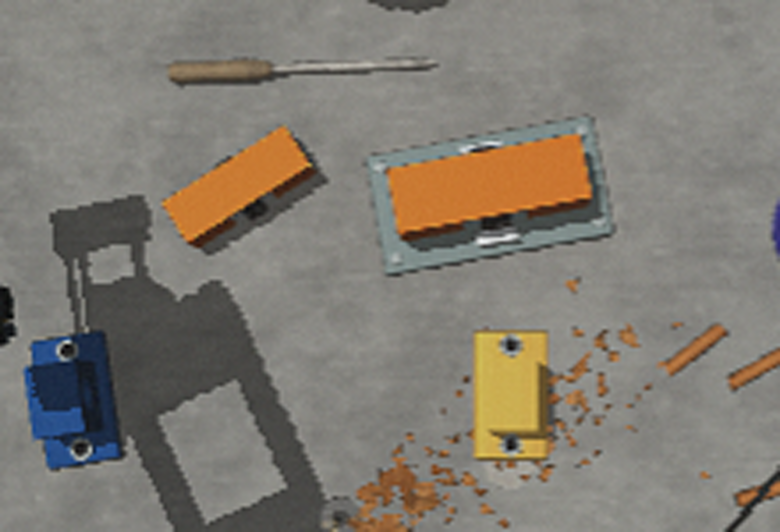

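View pics/o3.png

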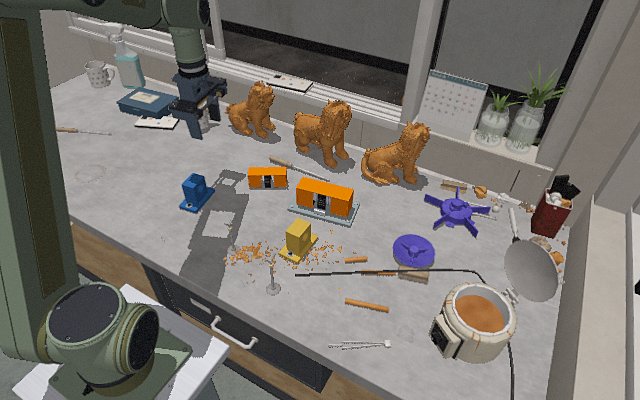

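Run:
```python
from fit import *
a={'scene':np.load('/tmp/scene.npy'),'top':np.load('/tmp/top.npy')}
b={'scene':np.load('/tmp/scene_o1.npy'),'top':np.load('/tmp/top_o2.npy')}
for nm,F in(('start',a),('now',b)):
    r=[]
    for dz in (-4,-2,0,2,4,6):
        p,e=fit(F,[box(0,0,52,154,10+dz,75+dz)],'orange',(623,-131,.17),1); r.append((dz,round(sum(x[1] for x in e),4)))
    print(nm,r)
w=(285,170,365,230); ims=[cv2.resize(x['scene'][w[1]:w[3],w[0]:w[2],::-1],None,fx=5,fy=5,interpolation=cv2.INTER_CUBIC) for x in(a,b)]
w=(285,165,355,225); ims2=[cv2.resize(x['top'][w[1]:w[3],w[0]:w[2],::-1],(400,300),interpolation=cv2.INTER_CUBIC) for x in(a,b)]
cv2.imwrite('pics/p.png',np.vstack([np.hstack(ims),np.hstack(ims2)]))
```

```text
start [(-4, np.float64(0.117)), (-2, np.float64(0.097)), (0, np.float64(0.095)), (2, np.float64(0.108)), (4, np.float64(0.135)), (6, np.float64(0.169))]
now [(-4, np.float64(0.104)), (-2, np.float64(0.085)), (0, np.float64(0.085)), (2, np.float64(0.101)), (4, np.float64(0.127)), (6, np.float64(0.161))]
```

View pics/p.png

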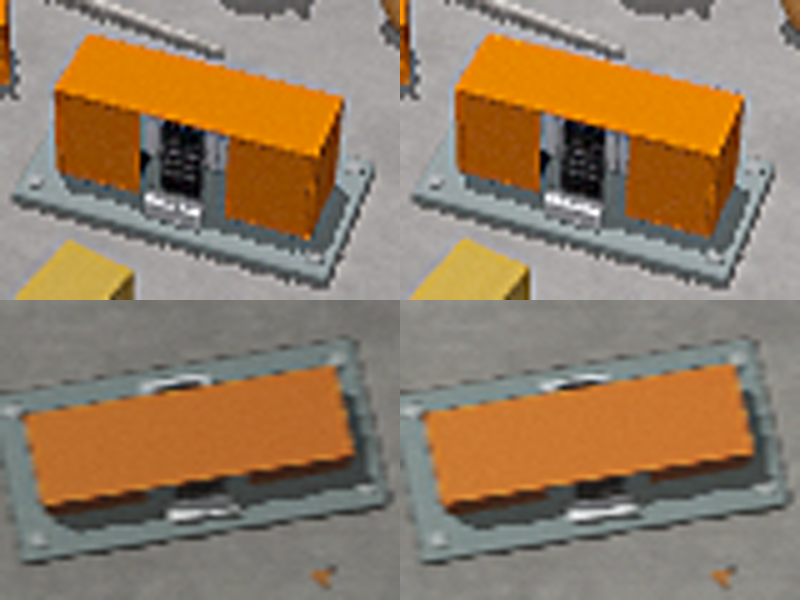

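```bash
python3 -c "
from workcell import env
print(env.job_done())"
```

```text
the job is handed in; nothing more can be done
None
```

I carried out every step of the task and handed the job in at about 53 s of the 208 s allowed. No verdict came back.

- **Steel block:** I skipped it. The detector found none at the start or after the brass check, and I saw none in the pictures.
- **Cover removal:** I squeezed both tabs to 51.5 mm across the jaws, lifted the right-sized cover straight off and set it aside on the bench.
- **Brass block:** The go end slid in freely to its shoulder, with about 5 N there. The no-go end was held against the far mouth with about 5–6 N and did not enter. The tool positions for the two contacts were 131.6 mm apart, against 132 mm expected.
- **Blue block:** The go end went home with about 7 N. The no-go end was refused with about 5 N, and the two contact positions agreed to about 1 mm.
- **Gauge:** I laid it back within about 1 mm of where I picked it up, and it looked home in the cradle before the cover went on.
- **Cover refit:** It met no resistance going down. A fit to the last pictures puts it within about 1 mm and 0.6° of its starting pose, at the same height, and the pictures match the starting ones. The tabs look relaxed, but I judged that only from those pictures and could not read the tab joints.

Two things did not match the start, or were not fully checked:

- **Blue block moved:** It shifted a few centimetres after its check was finished, away from the arm, so I took it as the announced knock. It still stands upright.
- **Other things on the bench:** The dish, brush and file look untouched in the last pictures, though I did not measure their positions again.

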